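# Put the washed tortilla press back together: plate, lever and lock pin

## Robot

A 7-joint arm with a two-finger parallel gripper is mounted at the origin on a cart in front of the work surface, level with it; the furniture and walls round the work are solid. World frame = base frame: x ahead of the robot, y to its left, z up, the work surface at z = 0. Lengths are in m, angles in rad, forces in N, time in s.
With the tool pointing down it reaches from about 0.425 to 0.875 m from the base axis. Payload 4.7 kg.
Tool frame: the origin (TCP) lies between the finger pads; the fingertips stand ctrl.tip_reach ahead of it and the grasp point (between the pads) lies 5 mm behind it (ctrl.tip_reach is the distance from the TCP to the fingertips, in m); z points along the fingers, y is the direction in which the jaws open and shut (so a half turn about z gives the same grasp; the last joint's range is limited). The gripper opens to 87 mm and grips with 3 to 60 N. Pads are 19 mm wide; open, the fingers measure 117 mm over their backs; the gripper's body (75 mm by 190 mm) begins 51 mm behind the grasp point.
Start: joints at [1.3, 0.321, -0.07, 1.45, 0.023, 1.371, -0.057], TCP at [0.183, -0.624, 0.237] pointing down, gripper open.
Joint ranges: [-2.86, 2.86], [-0.3, 2.09], [-1.38, 1.24], [0.06, 2.45], [-1.56, 4.7], [0.09, 2.05], [-2.69, 2.69]. Speed limits (rad/s): [2.57, 2.57, 3.14, 3.14, 3.14, 3.14, 3.14].

## Interface

Orientations are given as a rotation vector (axis times angle).
In Python, from bench import ctrl gives the robot as it stands.
- The arm moves only by the shell command python3 -m handwheel 'ROWS' [FORCE]. ROWS is JSON, a list of rows, each a list of 7 numbers: the shift along the tool's x, y, z in mm, then the turn, a rotation vector about the tool's x, y, z in rad, then the gripper's target within -1 to 1 (shut at 1, half-way at 0, fully open at -1). In form: [[dx, dy, dz, ax, ay, az, grip], ...]. A call has 1 to 12 rows; each row is the pose to reach, as a shift and turn from the pose commanded when the call began, along the tool's axes at that moment; what a row does not reach only later rows make up. A row lasts 1/8 s, in which the tool goes at most 62.5 mm and 10.7 degrees, less where a joint would pass 70% of its speed; a pose out of reach is approached as far as the arm can. A call with a gripper value outside its range is refused whole. The fingers move at their own pace and stop on an object; FORCE is the grip in N (left out, the last holds). Time passes only in rows, so rows that repeat a pose let the fingers close. It gives the time, the measured TCP pose, the force and the opening at its end, in the units of the state.
- ctrl.get_state(): the state, without advancing time (a new reading comes with each control period).
- ctrl.get_image(name): name is "scene" or "top" or "wrist"; returns the picture (420x560x3 uint8, red, green, blue); there is no depth.
- ctrl.camera_model(name): a dict with "mtx" (3x3 intrinsics, pixels), "xyz" and "orientation" of the camera in the world. Camera axes: x right, y up, looking along -z (the intrinsics and any distortion apply to the point x, -y, -z); pixel columns grow to the right and rows downward; lengths in m; the calibration is good to about 2 mm. A picture is of the moment at which its call begins: read the wrist's pose just before it. camera_model takes no time and is no camera call; for the wrist camera it gives the pose at the moment of the call.
- ctrl.close_job(): hands the job in, once; it reports no verdict.
The state is a dict: "time": time; "joint_positions": joint angles; "qd": joint speeds; "joint_torque": joint torques, N m; "position": TCP position; "tool_rot": TCP orientation; "ft_force": force on the tool from outside, world axes, zero at the start; "torque": the same for the moment, N m; "grip_width": opening from 0.0 (shut) to 1.0 (fully open).
Only numpy, scipy, OpenCV 4.12 (cv2) and the standard library are available. Lean on these libraries where they do the work, as an engineer would, in place of code of your own. Each camera call takes 0.05 s, during which the arm holds its last target.

## Task

The tortilla press has been washed and its parts left to drain. Fold its top plate shut, then lay the lever's eye into the fork of the press so that the lever lies along the rib on top of the plate and let go of it, and then push the lock pin through the fork and the eye until its red grip is right up against the fork. Leave the press assembled like that, without disturbing the glasses, the mug and the bottle around it.

Things in the scene. Friction and masses are not known exactly. Their poses are not given: they have to be found in the camera images.
- press: Grey cast hand press for tortillas, fixed on the bench: round base plate 156 mm across, top 22 mm above the bench, a hinge on one side, an upright fork opposite. Origin: centre of the base plate at bench level; z up, +y towards the hinge, -y towards the fork, x along the fork's pin hole. The shut top plate's face is 33 mm above the bench.
- fork (a point): Centre of the fork on the pin hole's axis: 98 mm from the press's origin along -y, 58 mm up; axes as the press. Two round ears 8 mm thick, 30 mm wide, tops 73 mm up, 24 mm gap between them (x = 12 to 20 mm on either side), 12.6 mm holes along x; the pin goes in from either side. In the gap a V seat, open upward, centres the lever's eye on the hole axis by its weight.
- top_plate (a joint): Opening angle of the top plate (rad): 0 = shut (lying on the base plate), 1.57 = standing upright; it starts near upright, held by a stiff hinge. Pushed over towards the fork it falls shut by itself, slowly damped, from about 1.2 rad on.
- plate_hinge (a point): Point on the top plate's hinge axis, 90 mm from the press's origin along its +y, 30 mm above the bench. The hinge axis runs along the press's x.
- plate_edge (a point): Rim point of the top plate farthest from the hinge (165 mm): about 0.19 m above the bench while open, beside the fork when shut. The plate is a disc 150 mm across, 10 mm thick, 0.5 kg; along the middle of its outer face, from hinge side to fork side, runs a rib 6 mm wide and 112 mm long; shut, the rib's top is 55.5 mm above the bench.
- lever: Steel lever with black grip, 238 mm long, about 0.28 kg, lying on the drainer. Origin under its eye; +x from eye to grip, z up, y along the eye's hole. Bar 14 mm wide, 11 to 21 mm above the underside, x = 10 to 153 mm; grip x = 161 to 225 mm, 26 wide, 24 high. Centre of mass near x = 125 mm. In the press its +x lies along the press's +y, its bar on the plate's rib.
- lever_eye (a point): Centre of the lever's eye, 13 mm above the underside; axes as the lever. The eye is a ring 26 mm across and 18 mm wide (along y) with a 12.8 mm hole.
- lever_bar (a point): Middle of the lever's flat bar, 115 mm from the eye along the lever's x and 16 mm above the underside: the place to take it, across its 14 mm width. Axes as the lever.
- pin: Lock pin, about 0.06 kg, lying level: steel shank 10 mm across and 53 mm long, the last 13 mm tapering to a 4 mm nose; red ribbed grip 34 mm long, 16 wide, 14 high on the other end (x = -34 to 0 mm). Origin under the shoulder where grip and shank meet, 7 mm below the shank's axis; +x along the shank to the nose, z up.
- pin_mid (a point): Point on the shank's axis 20 mm from the shoulder: it coincides with the centre of the fork when the grip's shoulder bears against the fork's ear. Axes as the pin.
- pin_grip (a point): Centre of the pin's red grip, on the shank's axis, 17 mm behind the shoulder. Axes as the pin.
- drain_glass_1: Bystander: clear glass tumbler, 76 mm across, 115 mm high, standing upright on the drainer; origin at its foot. Leave it alone.
- drain_glass_2: Bystander: clear glass tumbler mouth down, 68 mm across, 90 mm high; origin at its underside. Leave it alone.
- drain_glass_3: Bystander: clear glass tumbler, 70 mm across, 120 mm high; origin at its foot. Leave it alone.
- drain_mug: Bystander: white mug, 92 x 127 x 107 mm with its handle, behind the press; origin at its foot. Leave it alone.
- rinse_bottle: Bystander: white plastic bottle, 66 mm across, 193 mm high, behind the press; origin at its foot. Leave it alone.

How it is judged:
By the outcome, as a careful person would: the job done as asked, in the order asked, and still so for the second after the job is handed in, with the robot touching nothing.
It also fails if it takes over 64 s, if anything falls off the work surface, if the arm or the gripper's body presses on something with over 40 N, if the wrist force passes 120 N, or if a joint passes its speed limit or range.

## Working session

There is one attempt and no reset: what is moved stays moved. The work goes in short steps, Python scripts to look and compute and a shell command to move; the robot and the scene stay as the last step left them, time stands still between calls to the robot, and variables do not carry over. Pictures are saved under pics/ and viewed, and the job is handed in when it is done.

```bash
mkdir -p pics; ls; python3 - <<'E'
from bench import ctrl
import cv2,numpy as np
s=ctrl.get_state(); print(s); print(ctrl.tip_reach)
for n in ["scene","top","wrist"]:
    m=ctrl.camera_model(n); print(n,m)
    im=ctrl.get_image(n); cv2.imwrite(f"pics/{n}0.png",im[:,:,::-1])
E
```

```text
pics
{'time': 0.0, 'joint_positions': array([ 1.30008604,  0.32182177, -0.07009476,  1.45163136,  0.0226055 ,
        1.37081559, -0.05688739]), 'qd': array([ 0.00044104, -0.00075442, -0.00065295, -0.00016977, -0.0002813 ,
        0.00061229, -0.00028966]), 'joint_torque': array([-9.17123289e-04, -4.91293180e+01, -4.03952077e-01, -3.12526989e+01,
       -6.38301973e-02,  4.35031636e-02,  1.16165279e-04]), 'position': array([ 0.18244689, -0.62333319,  0.23548429]), 'tool_rot': array([-3.10794586e+00, -4.45687502e-01,  5.74934366e-04]), 'ft_force': array([0.16839317, 0.39610959, 0.98590688]), 'torque': array([0.06375367, 0.01908274, 0.00874125]), 'grip_width': 0.997474266728455}
0.014
scene {'mtx': array([[423.56040826,   0.        , 278.30863512],
       [  0.        , 423.56040826, 211.68798072],
       [  0.        ,   0.        ,   1.        ]]), 'xyz': array([-6.13589450e-04,  6.59486182e-01,  5.85481110e-01]), 'orientation': array([ 0.48390069, -1.2252345 , -2.16537637])}
top {'mtx': array([[389.57433096,   0.        , 279.76860087],
       [  0.        , 389.57433096, 208.11078301],
       [  0.        ,   0.        ,   1.        ]]), 'xyz': array([ 0.38954066, -0.02485185,  1.15979631]), 'orientation': array([ 0.12769701, -0.11883511, -1.59053444])}
wrist {'mtx': array([[354.99716871,   0.        , 285.63825526],
       [  0.        , 354.99716871, 212.43188863],
       [  0.        ,   0.        ,   1.        ]]), 'xyz': array([ 0.25204918, -0.60263725,  0.38401905]), 'orientation': array([-0.22761582,  0.1743097 , -1.27612498])}
```

View pics/scene0.png

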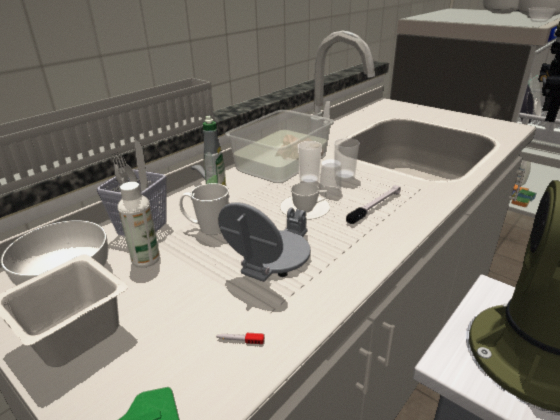

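View pics/top0.png

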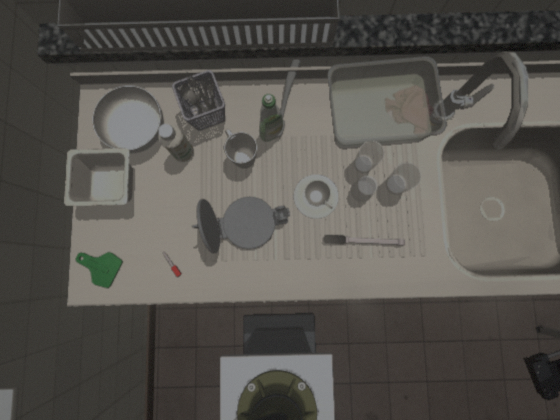

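View pics/wrist0.png

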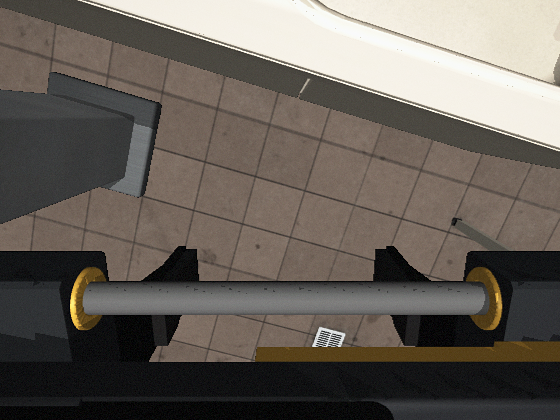

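```bash
cat > h.py <<'E'
from bench import ctrl
import cv2,numpy as np
from scipy.spatial.transform import Rotation as R
def cam(n):
    m=ctrl.camera_model(n); return m['mtx'],np.array(m['xyz']),R.from_rotvec(m['orientation']).as_matrix()
def ray(c,px):
    K,p,M=c; d=np.linalg.inv(K)@[px[0],px[1],1.]; return p,M@(d*[1,-1,-1])
def onz(c,px,z):
    p,d=ray(c,px); return p+d*(z-p[2])/d[2]
def tri(c1,p1,c2,p2):
    a,u=ray(c1,p1);b,v=ray(c2,p2)
    s=np.linalg.lstsq(np.stack([u,-v],1),b-a,rcond=None)[0]
    x,y=a+s[0]*u,b+s[1]*v
    return (x+y)/2,np.linalg.norm(x-y)
def proj(c,X):
    K,p,M=c; q=M.T@(np.array(X)-p)*[1,-1,-1]; q=K@q; return q[:2]/q[2]
def crop(f,x0,y0,x1,y1,s,out):
    im=cv2.imread(f)[y0:y1,x0:x1]; cv2.imwrite(out,cv2.resize(im,None,fx=s,fy=s,interpolation=cv2.INTER_CUBIC))
E
python3 - <<'E'
from h import *
crop("pics/top0.png",150,140,430,300,2.8,"pics/a.png")
crop("pics/scene0.png",160,130,420,350,2.7,"pics/b.png")
for n,px in [("pin nose",(164,253)),("pinend",(180,275)),("eye",(403,242)),("grip",(327,239)),("fork",(283,214)),("base",(250,223))]:
    print(n,onz(cam("top"),px,0.01))
E
```

```text
pin nose [0.44551514 0.32298973 0.01      ]
pinend [0.38063095 0.27475521 0.01      ]
eye [ 0.4614853  -0.38043987  0.01      ]
grip [ 0.47550032 -0.15757267  0.01      ]
fork [ 0.55300632 -0.02967046  0.01      ]
base [0.52833319 0.06901517 0.01      ]
```

View pics/a.png

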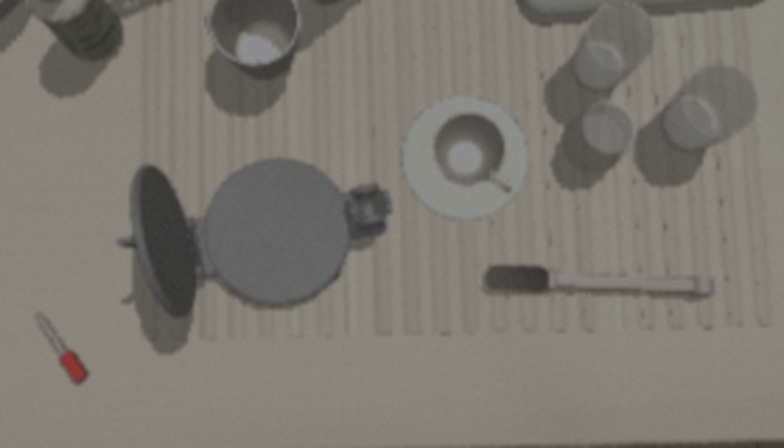

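View pics/b.png

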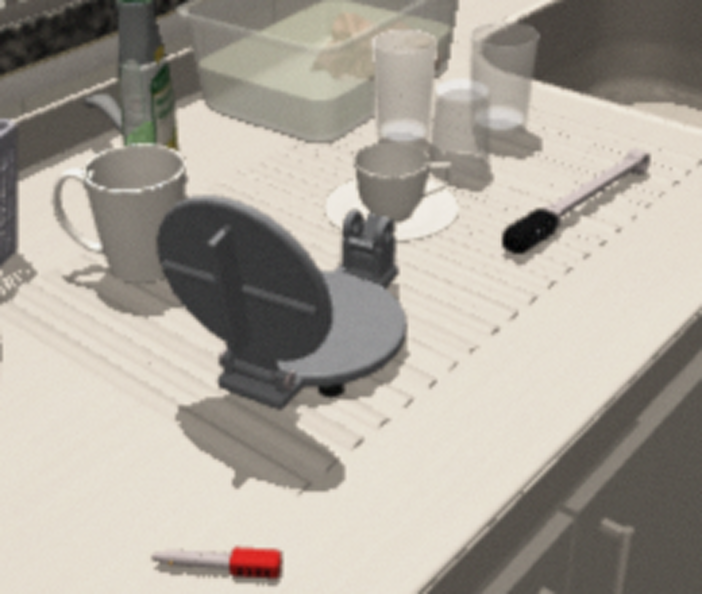

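```bash
python3 - <<'E'
from h import *
s=ctrl.get_state(); T=R.from_rotvec(s['tool_rot']).as_matrix()
K,p,M=cam("wrist")
print(T); print("cam in tool",T.T@(p-s['position'])); print(T.T@M)
c=cam("wrist")
for px in [(0,0),(560,0),(280,210),(280,250)]: 
    q=onz(c,px,0); print(px,q,T.T@(q-s['position']))
S=cam("scene");t=cam("top")
# pin
for n in["scene","top"]:
    im=cv2.imread(f"pics/{n}0.png");b,g,r=[im[:,:,i].astype(int) for i in range(3)]
    m=((r>90)&(r>2*g)&(r>2*b)).astype(np.uint8)
    k,l,st,ce=cv2.connectedComponentsWithStats(m)
    for i in range(1,k):
        if st[i,4]>15: print(n,st[i],ce[i],onz(cam(n),ce[i],0.007))
E
```

```text
[[ 9.59703443e-01  2.81014370e-01 -4.74324311e-04]
 [ 2.81014760e-01 -9.59702483e-01  1.35952482e-03]
 [-7.31642097e-05 -1.43803278e-03 -9.99998963e-01]]
cam in tool [ 0.07259701 -0.00058919 -0.14843763]
[[ 1.30046699e-03  9.64462467e-01  2.64216690e-01]
 [ 9.99998280e-01 -1.60365507e-03  9.31812337e-04]
 [ 1.32241046e-03  2.64215024e-01 -9.64462893e-01]]
(0, 0) [ 0.27679626 -0.30669634  0.        ] [ 0.17953627 -0.27713447  0.23611654]
(560, 0) [ 0.4287852  -0.82473908  0.        ] [0.17982293 0.26274351 0.23534015]
(280, 210) [ 0.15169374 -0.62451479  0.        ] [-0.02983672 -0.00727892  0.2357438 ]
(280, 250) [ 0.10574289 -0.63782541  0.        ] [-0.07767639 -0.00741753  0.23574749]
scene [245 333  19  11 148] [254.09459459 337.26351351] [0.39512323 0.28867281 0.007     ]
top [172 266   8  10  42] [175.66666667 270.54761905] [0.39375166 0.28846582 0.007     ]
```

```bash
cat >> h.py <<'E'
def toolT():
    s=ctrl.get_state(); return R.from_rotvec(s['tool_rot']).as_matrix(),s['position']
def go(P,yawdeg=None):
    T,p=toolT(); d=T.T@(np.array(P)-p)*1000
    out="shift mm "+str(d.round(1))
    if yawdeg is not None:
        a=np.deg2rad(yawdeg)
        W=np.array([[np.cos(a),np.sin(a),0],[np.sin(a),-np.cos(a),0],[0,0,-1.]])
        out+=" turn "+str(R.from_matrix(T.T@W).as_rotvec().round(4))
    print(out)
E
python3 - <<'E'
from h import *
for w in [(0.42,-0.40,0.30),(0.52,-0.05,0.31),(0.49,0.25,0.31)]: go(w)
t=cam("top");S=cam("scene")
for n,px in [("base",(249,223)),]: print(n,onz(t,px,.022))
print("fork tri",tri(t,(283,213),S,(297,217)))
print("bottle",onz(t,(185,150),0),"mug",onz(t,(241,157),0),"cup",onz(t,(316,197),0))
E
```

```text
shift mm [ 290.7 -147.8  -64.1]
shift mm [ 485.1 -455.6  -73.6]
shift mm [ 540.6 -751.9  -73.2]
base [0.5269541  0.07097726 0.022     ]
fork tri (array([ 0.55098712, -0.02912085,  0.04937216]), np.float64(0.001609362882009262))
bottle [0.76145246 0.26844248 0.        ] mug [0.7347569  0.09534902 0.        ] cup [ 0.6039842  -0.13076763  0.        ]
```

```bash
python3 -m handwheel '[[291,-148,-75,0,0,0,1],[291,-148,-75,0,0,0,1],[291,-148,-75,0,0,0,1],[291,-148,-75,0,0,0,1],[291,-148,-75,0,0,0,1],[485,-456,-75,0,0,0,1],[485,-456,-75,0,0,0,1],[485,-456,-75,0,0,0,1],[485,-456,-75,0,0,0,1],[485,-456,-75,0,0,0,1],[485,-456,-75,0,0,0,1],[541,-752,-75,0,0,0,1]]' && python3 -c "
from h import *
go((0.482,0.247,0.31));go((0.482,0.247,0.170))"
```

```text
time: 1.65
position: [0.5126, 0.0068, 0.311]
tool_rot: [-3.109, -0.446, -0.0]
ft_force: [0.9, 0.4, -0.2]
grip_width: 0.002
shift mm [  38.2 -239.2    1.3]
shift mm [  38.1 -239.   141.3]
```

```bash
python3 -m handwheel '[[38,-239,0,0,0,0,1],[38,-239,0,0,0,0,1],[38,-239,0,0,0,0,1],[38,-239,0,0,0,0,1],[38,-239,70,0,0,0,1],[38,-239,141,0,0,0,1],[38,-239,141,0,0,0,1],[38,-239,141,0,0,0,1]]' && python3 - <<'E'
from h import *
T,p=toolT()
o=np.array([.527,.071,0]);a=np.deg2rad(13.5);X=np.array([np.cos(a),np.sin(a),0]);Y=np.array([-np.sin(a),np.cos(a),0])
print((p-o)@X,(p-o)@Y)
go(o+Y*0.10+[0,0,.17]);go(o+Y*0.05+[0,0,.17])
cv2.imwrite("pics/s1.png",ctrl.get_image("scene")[:,:,::-1]); crop("pics/s1.png",100,130,420,350,2.4,"pics/s1c.png")
E
```

```text
time: 2.65
position: [0.4814, 0.2447, 0.1707]
tool_rot: [-3.11, -0.446, 0.001]
ft_force: [0.7, -0.1, 0.0]
grip_width: 0.006
-0.0037603962301285426 0.17949529288881744
shift mm [-0.1 79.6  0.6]
shift mm [ -2.6 129.5   0.6]
```

View pics/s1c.png

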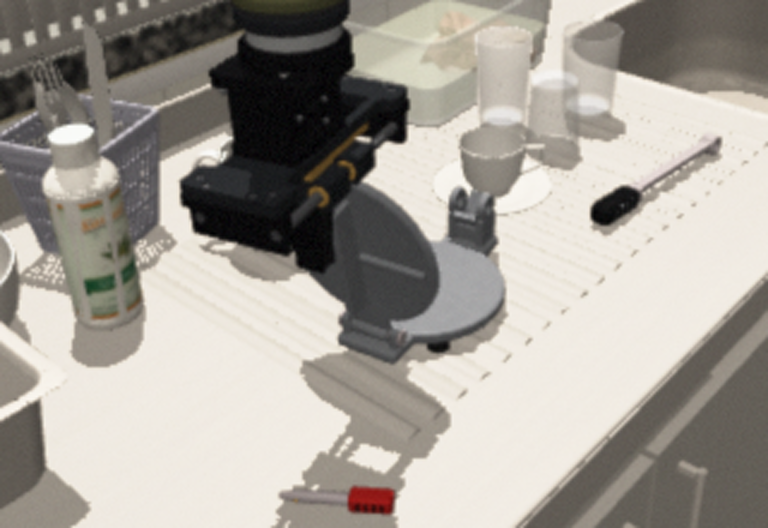

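```bash
python3 -m handwheel '[[0,25,0,0,0,0,1],[0,35,0,0,0,0,1],[0,45,0,0,0,0,1],[0,55,0,0,0,0,1],[0,65,0,0,0,0,1],[-1,75,0,0,0,0,1],[-1,85,0,0,0,0,1],[-1,95,0,0,0,0,1],[-2,105,0,0,0,0,1],[-2,112,0,0,0,0,1],[-2,112,0,0,0,0,1]]' && python3 - <<'E'
from h import *
cv2.imwrite("pics/s2.png",ctrl.get_image("scene")[:,:,::-1]); crop("pics/s2.png",100,130,420,350,2.4,"pics/s2c.png")
E
```

```text
time: 4.08
position: [0.5113, 0.1357, 0.1704]
tool_rot: [3.11, 0.443, 0.0]
ft_force: [-0.4, -0.1, -0.9]
grip_width: 0.008
```

View pics/s2c.png

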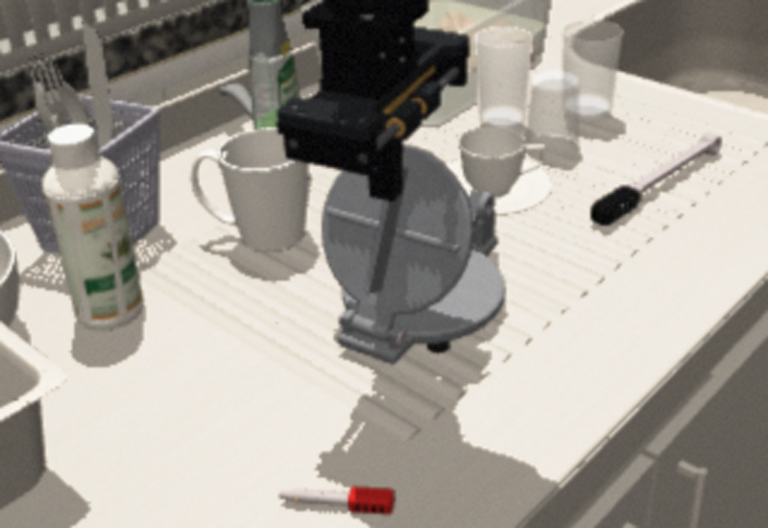

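```bash
python3 -c "
from h import *
go((0.45,0.03,0.33))"; python3 -m handwheel '[[-2,0,-60,0,0,0,1],[-2,0,-110,0,0,0,0],[-50,50,-160,0,0,0,-0.3],[-88,84,-160,0,0,0,-0.3],[-88,84,-160,0,0,0,-0.3],[-88,84,-160,0,0,0,-0.3]]' && python3 - <<'E'
from h import *
c=cam("wrist");np.savez("w1",K=c[0],p=c[1],M=c[2])
cv2.imwrite("pics/w1.png",ctrl.get_image("wrist")[:,:,::-1])
cv2.imwrite("pics/s3.png",ctrl.get_image("scene")[:,:,::-1]); crop("pics/s3.png",100,130,420,350,2.4,"pics/s3c.png")
E
```

```text
shift mm [ -88.4   85.  -159.5]
time: 4.88
position: [0.4501, 0.0316, 0.3306]
tool_rot: [3.109, 0.445, 0.001]
ft_force: [0.1, -0.2, 0.4]
grip_width: 0.486
```

View pics/w1.png

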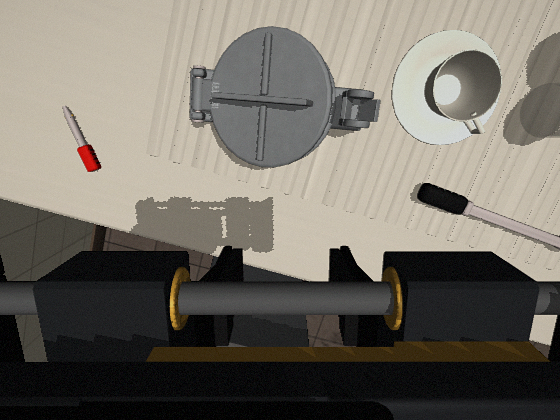

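View pics/s3c.png

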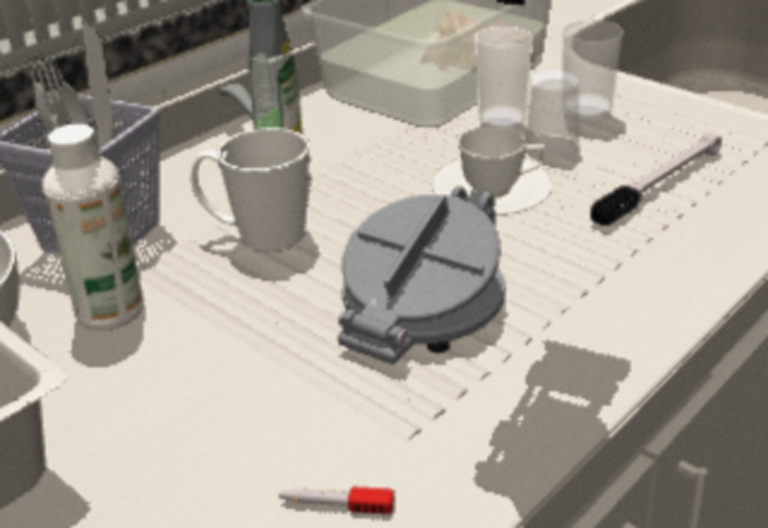

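```bash
python3 - <<'E'
from h import *
crop("pics/w1.png",180,15,400,180,3.6,"pics/w1a.png")
crop("pics/w1.png",40,90,130,190,6,"pics/w1b.png")
E
```

```text
(no output)
```

View pics/w1a.png

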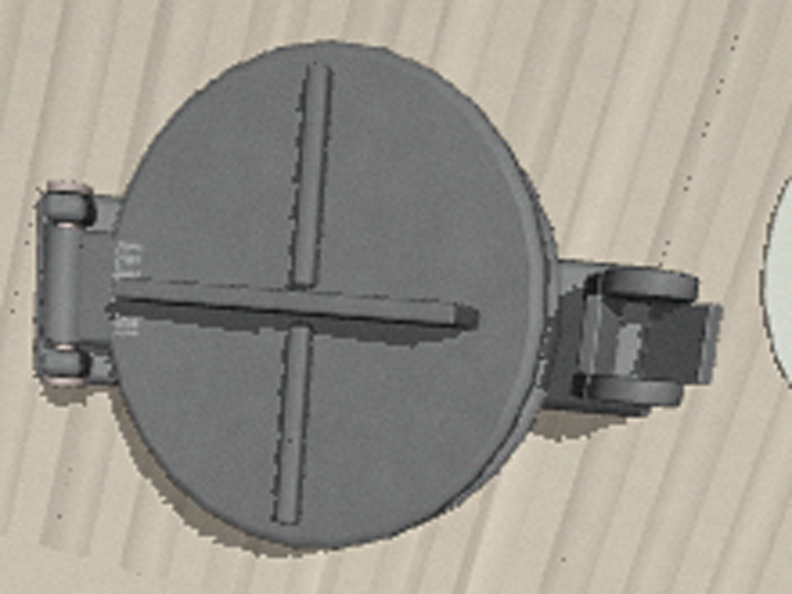

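```bash
python3 -c "
from h import *
go((0.481,-0.05,0.21))"; python3 -m handwheel '[[7,87,121,0,0,0,-0.3],[7,87,121,0,0,0,-0.3],[7,87,121,0,0,0,-0.3],[7,87,121,0,0,0,-0.3]]' && python3 - <<'E'
from h import *
c=cam("wrist");np.savez("w2",K=c[0],p=c[1],M=c[2])
cv2.imwrite("pics/w2.png",ctrl.get_image("wrist")[:,:,::-1])
crop("pics/w2.png",140,0,420,200,2.8,"pics/w2a.png")
E
```

```text
shift mm [  6.   88.4 119.9]
time: 5.48
position: [0.4805, -0.0492, 0.207]
tool_rot: [-3.106, -0.447, 0.007]
ft_force: [0.3, 0.4, -0.3]
grip_width: 0.654
```

View pics/w2a.png

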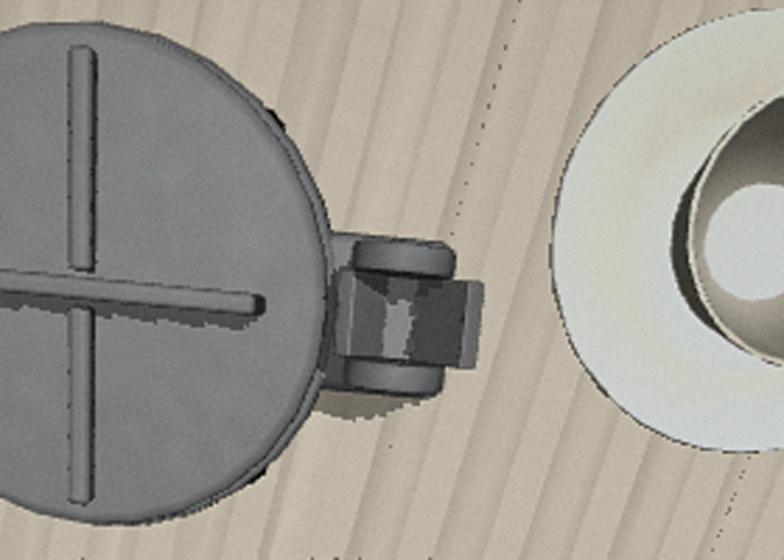

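```bash
python3 - <<'E'
from h import *
crop("pics/w2.png",250,75,320,150,8,"pics/w2b.png")
E
```

```text
(no output)
```

View pics/w2b.png

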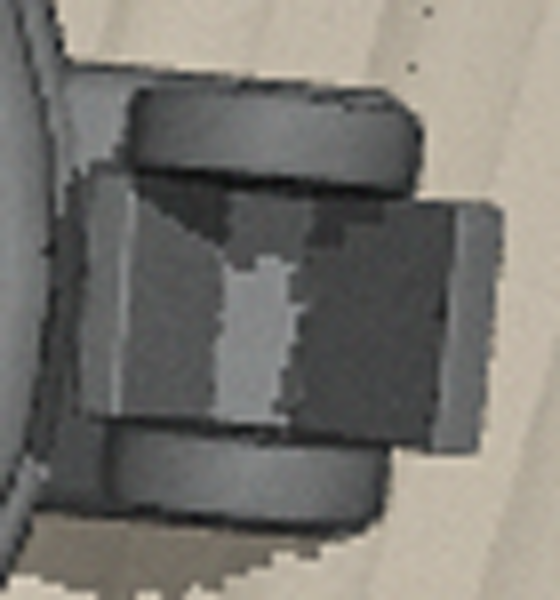

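```bash
cat >> h.py <<'E'
def ld(f):
    d=np.load(f+".npz"); return d['K'],d['p'],d['M']
def cp(x,y,x0,y0,s): return (x0+(x+.5)/s-.5,y0+(y+.5)/s-.5)
E
python3 - <<'E'
from h import *
c=ld("w2");c1=ld("w1")
A=onz(c,cp(275,138,250,75,8),.073);B=onz(c,cp(246,478,250,75,8),.073)
d=A-B;print("fork",(A+B)/2,"sep",np.linalg.norm(d),"yaw",np.degrees(np.arctan2(d[1],d[0])))
print("fork@.06",onz(c,cp(260.5,308,250,75,8),.062))
# rib axis in w2 (2.8 crop 140,0): top-face centre line
a=onz(c,cp(20,278,140,0,2.8),.0555);b=onz(c,cp(250,301,140,0,2.8),.0555)
d=a-b;print("rib yaw",np.degrees(np.arctan2(d[1],d[0]))-90,b)
# cross rib
# w1: fork & plate circle
print("w1 fork",onz(c1,cp(651,336.5,180,15,3.6),.066))
print("w1 plate",onz(c1,cp((108+553)/2,(40+548)/2,180,15,3.6),.033))
a=onz(c1,cp(115,295,180,15,3.6),.0555);b=onz(c1,cp(455,312,180,15,3.6),.0555)
d=a-b;print("rib yaw w1",np.degrees(np.arctan2(d[1],d[0]))-90,np.linalg.norm(d))
# top-view of hinge shaft w1
# pin in w1 red
im=cv2.imread("pics/w1.png");b_,g,r=[im[:,:,i].astype(int) for i in range(3)]
m=((r>90)&(r>2*g)&(r>2*b_)).astype(np.uint8)
k,l,st,ce=cv2.connectedComponentsWithStats(m)
for i in range(1,k):
    if st[i,4]>15: print(st[i],ce[i],onz(c1,ce[i],0.01))
crop("pics/w1.png",400,160,560,260,5,"pics/w1l.png")
E
```

```text
fork [ 0.54971479 -0.02448141  0.073     ] sep 0.03147138347390626 yaw 11.237635260569443
fork@.06 [ 0.54992496 -0.02427174  0.062     ]
rib yaw 10.950023211849484 [0.54211654 0.01842494 0.0555    ]
w1 fork [ 0.55051123 -0.0250513   0.066     ]
w1 plate [0.53579491 0.07541497 0.033     ]
rib yaw w1 13.627183742137632 0.10746696370312162
[ 77 145  21  27 297] [ 87.14478114 158.1043771 ] [0.3939098  0.28819199 0.01      ]
```

```bash
python3 - <<'E'
from h import *
c1=ld("w1");c2=ld("w2")
H=onz(c1,cp(66,286,180,15,3.6),.034); F=np.array([.5500,-.0245,0])
d=H-F;print(H,np.linalg.norm(d[:2]),"yaw",np.degrees(np.arctan2(d[1],d[0]))-90)
a=onz(c1,cp(318,64,180,15,3.6),.037);b=onz(c1,cp(286,521,180,15,3.6),.037)
d=a-b;print("cross",np.linalg.norm(d),np.degrees(np.arctan2(d[1],d[0])),(a+b)/2)
a=onz(c2,cp(82,47,140,0,2.8),.037);b=onz(c2,cp(80,500,140,0,2.8),.037)
d=a-b;print("cross2",np.linalg.norm(d),np.degrees(np.arctan2(d[1],d[0])),(a+b)/2)
crop("pics/w1.png",180,60,340,130,5,"pics/w1d.png")
E
```

```text
[0.51352877 0.16004112 0.034     ] 0.18811054267566102 yaw 11.179415231480078
cross 0.14394073665187604 11.21646373883029 [0.53029374 0.08370989 0.037     ]
cross2 0.1327071965087451 11.129873628661223 [0.53099534 0.07206137 0.037     ]
```

View pics/w1d.png

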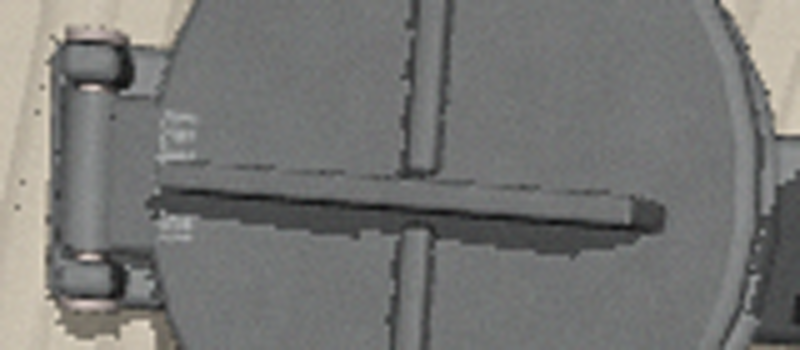

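View pics/w1l.png

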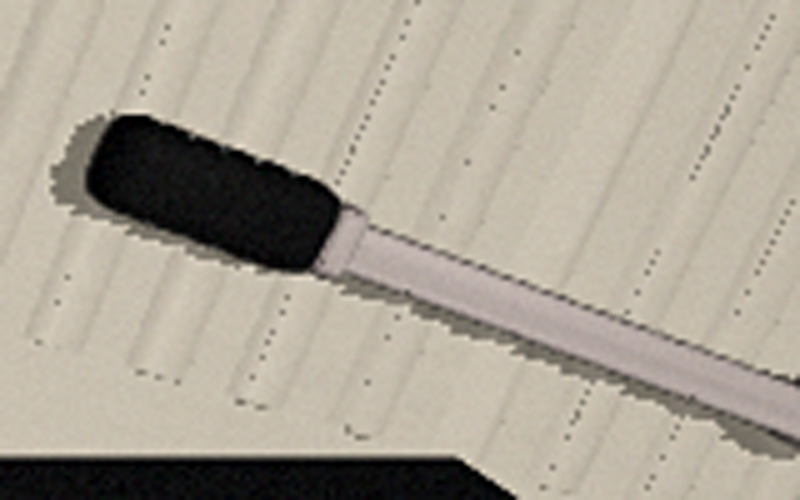

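```bash
python3 -c "
from h import *
go((0.397,-0.285,0.24))"; python3 -m handwheel '[[-146,203,-35,0,0,0,-0.3],[-146,203,-35,0,0,0,-0.3],[-146,203,-35,0,0,0,-0.3],[-146,203,-35,0,0,0,-0.3],[-146,203,-35,0,0,0,-0.3],[-146,203,-35,0,0,0,-0.3]]' && python3 - <<'E'
from h import *
c=cam("wrist");np.savez("w3",K=c[0],p=c[1],M=c[2])
cv2.imwrite("pics/w3.png",ctrl.get_image("wrist")[:,:,::-1])
cv2.imwrite("pics/s4.png",ctrl.get_image("scene")[:,:,::-1]); crop("pics/s4.png",160,130,420,350,2.7,"pics/s4c.png")
E
```

```text
shift mm [-147.9  203.   -31.6]
time: 6.28
position: [0.3997, -0.2847, 0.2457]
tool_rot: [3.109, 0.449, 0.003]
ft_force: [0.5, -0.6, -0.2]
grip_width: 0.649
```

View pics/w3.png

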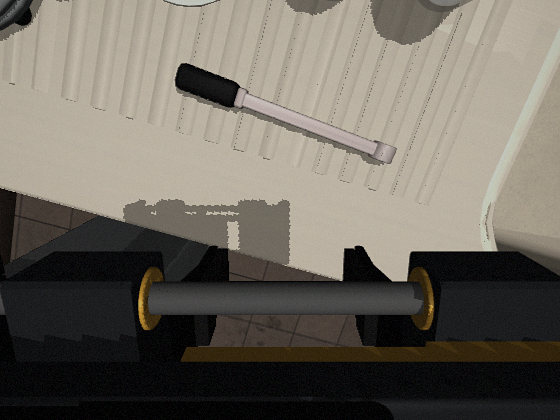

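View pics/s4c.png

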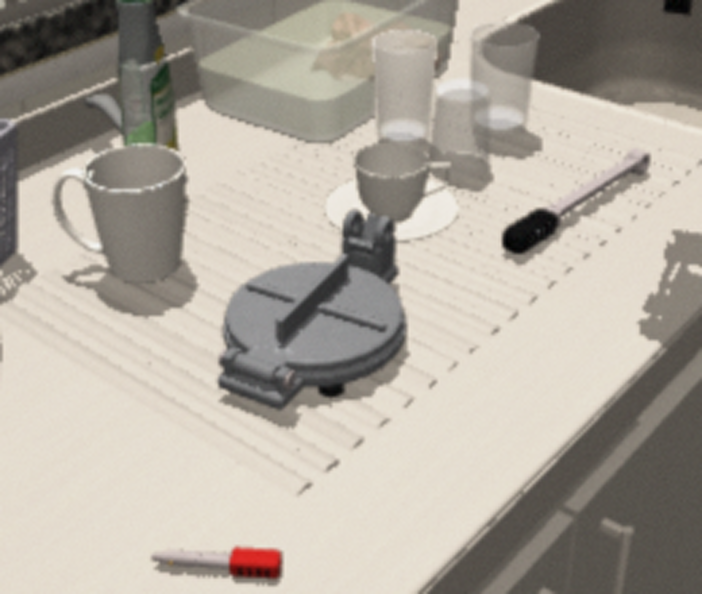

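Plate is shut. The lever runs from its eye at about (383,152) to its grip at (178,72). Zooming in.

```bash
python3 - <<'E'
from h import *
crop("pics/w3.png",170,55,300,130,6,"pics/w3a.png")
crop("pics/w3.png",290,100,410,180,6,"pics/w3b.png")
E
```

```text
(no output)
```

View pics/w3a.png

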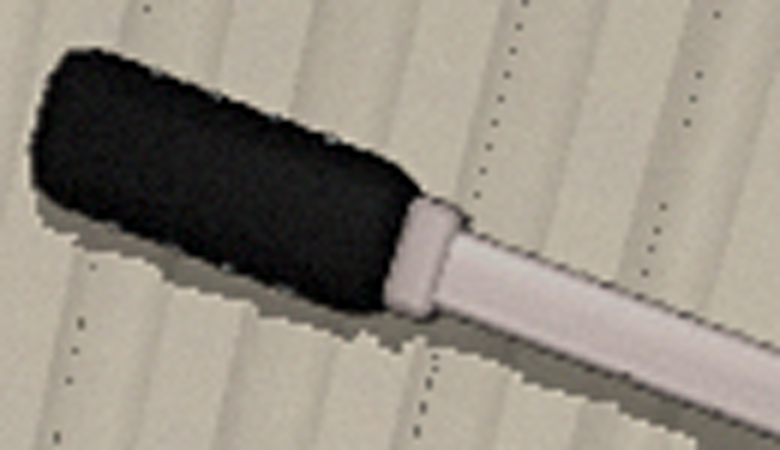

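View pics/w3b.png

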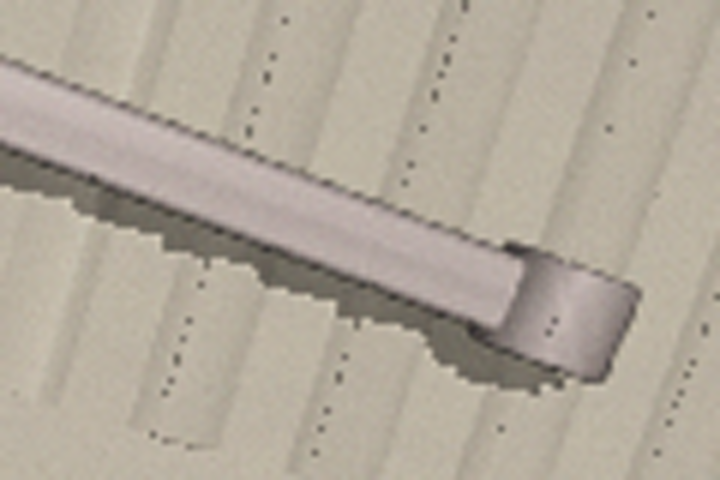

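```bash
python3 - <<'E'
from h import *
c=ld("w3")
z=.021
E_=onz(c,cp(552,306,290,100,6),.027); P=onz(c,cp(250,199,290,100,6),z); Q=onz(c,cp(5,107,290,100,6),z); S=onz(c,cp(455,275,170,55,6),z); G=onz(c,cp(35,118,170,55,6),.014); end=onz(c,cp(622,332,290,100,6),.014)
print(E_,P,Q,S,G,end)
ang=lambda a,b:np.degrees(np.arctan2(*(b-a)[1::-1]))
print(ang(E_,S),ang(P,S),ang(E_,Q),ang(end,G),ang(E_,G),np.linalg.norm(end-G),np.linalg.norm((E_-S)[:2]))
E
```

```text
[ 0.46387041 -0.36721148  0.027     ] [ 0.46610781 -0.31298144  0.021     ] [ 0.46875999 -0.26840957  0.021     ] [ 0.47171118 -0.22037636  0.021     ] [ 0.47604488 -0.14578159  0.014     ] [ 0.46294014 -0.38437641  0.014     ]
86.94339702814747 86.53736045357468 87.16681425844875 86.8562081409934 86.85298046640087 0.23895443725052132 0.14704431479784408
```

```bash
python3 -c "
from h import *
go((0.470,-0.256,0.12),86.85)"
```

```text
shift mm [ 75.2  -6.7 125.1] turn [ 9.0000e-04 -5.0000e-04 -1.2268e+00]
```

```bash
python3 -m handwheel '[[75,-7,125,0,0,-1.227,0],[75,-7,125,0,0,-1.227,0],[75,-7,125,0,0,-1.227,0],[75,-7,125,0,0,-1.227,0],[75,-7,125,0,0,-1.227,0],[75,-7,125,0,0,-1.227,0],[75,-7,125,0,0,-1.227,0],[75,-7,125,0,0,-1.227,0],[75,-7,125,0,0,-1.227,0]]' && python3 - <<'E'
from h import *
go((0.470,-0.256,0.02),86.85)
c=cam("wrist");np.savez("w4",K=c[0],p=c[1],M=c[2])
cv2.imwrite("pics/w4.png",ctrl.get_image("wrist")[:,:,::-1])
for q in [(.4637,-.3707,.013),(.470,-.256,.021),(.4755,-.156,.02)]: print(proj(c,q))
E
```

```text
time: 7.5
position: [0.4687, -0.2572, 0.1196]
tool_rot: [2.286, 2.155, 0.0]
ft_force: [0.5, -0.7, -0.0]
grip_width: 0.499
shift mm [ 1.3  1.2 99.6] turn [ 0.0003 -0.     -0.0039]
[287.24945628 348.1162851 ]
[287.04957531 218.046486  ]
[286.79686328  70.29843547]
```

View pics/w4.png

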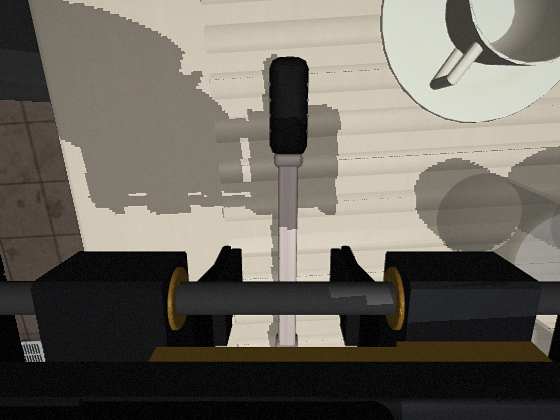

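```bash
python3 - <<'E'
from h import *
t=cam("top")
for px in [(150+605/2.8,140+130/2.8),(150+600/2.8,140+65/2.8),(150+690/2.8,140+123/2.8),(150+600/2.8,140+155/2.8)]: print(onz(t,px,0),onz(t,px,.09))
E
```

```text
[ 0.63293674 -0.28382905  0.        ] [ 0.61404924 -0.26373246  0.09      ]
[ 0.70565057 -0.28252002  0.        ] [ 0.68112049 -0.26252501  0.09      ]
[ 0.63844463 -0.3762834   0.        ] [ 0.61912972 -0.34901237  0.09      ]
[ 0.60551655 -0.27686196  0.        ] [ 0.58875686 -0.25730601  0.09      ]
```

```bash
python3 -m handwheel '[[1,1,45,0,0,-0.004,0],[1,1,75,0,0,-0.004,0],[1,1,92,0,0,-0.004,0],[1,1,100,0,0,-0.004,0],[1,1,100,0,0,-0.004,0],[1,1,100,0,0,-0.004,1],[1,1,100,0,0,-0.004,1],[1,1,100,0,0,-0.004,1],[1,1,100,0,0,-0.004,1],[1,1,100,0,0,-0.004,1]]' 40
```

```text
time: 8.8
position: [0.4696, -0.2575, 0.0198]
tool_rot: [2.281, 2.159, 0.0]
ft_force: [0.7, 0.5, 1.5]
grip_width: 0.159
```

```bash
python3 - <<'E'
from h import *
T,p=toolT();print(p,T.round(3))
F=np.array([.550,-.0245,0]);a=np.deg2rad(11.2);Y=np.array([-np.sin(a),np.cos(a),0])
g=F+Y*0.115; print(g)
go((g[0],g[1],0.18),101.2)
E
```

```text
[ 0.46964092 -0.25752226  0.01982252] [[ 0.055  0.998  0.001]
 [ 0.998 -0.055 -0.001]
 [-0.     0.001 -1.   ]]
[0.52766305 0.08830984 0.        ]
shift mm [ 348.4   39.  -160.3] turn [ 0.0008  0.0006 -0.2506]
```

```bash
python3 -m handwheel '[[0,0,-30,0,0,0,1],[0,0,-80,0,0,0,1],[0,0,-140,0,0,0,1],[20,2,-165,0,0,0,1],[80,10,-165,0,0,-0.05,1],[135,15,-165,0,0,-0.1,1],[190,22,-165,0,0,-0.15,1],[245,28,-165,0,0,-0.2,1],[300,33,-165,0,0,-0.25,1],[335,37,-165,0,0,-0.25,1],[348,39,-165,0,0,-0.25,1],[348,39,-165,0,0,-0.25,1]]' && python3 - <<'E'
from h import *
T,p=toolT();print(p,np.degrees(np.arctan2(T[1,0],T[0,0])))
for n in ["scene","wrist","top"]:
    c=cam(n);np.savez(n[0]+"5",K=c[0],p=c[1],M=c[2])
    cv2.imwrite(f"pics/{n}5.png",ctrl.get_image(n)[:,:,::-1])
crop("pics/scene5.png",160,80,420,300,2.7,"pics/s5c.png")
crop("pics/top5.png",180,160,330,280,5,"pics/t5c.png")
E
```

```text
time: 10.3
position: [0.5269, 0.0878, 0.1839]
tool_rot: [-1.993, -2.428, 0.002]
ft_force: [0.7, 0.1, -2.4]
grip_width: 0.151
[0.52692272 0.08779367 0.18389461] 101.22856815417259
```

View pics/s5c.png

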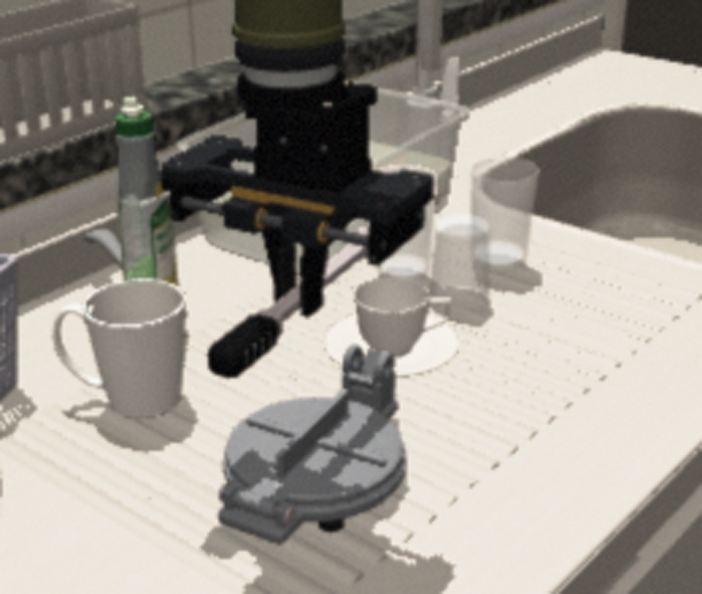

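View pics/wrist5.png

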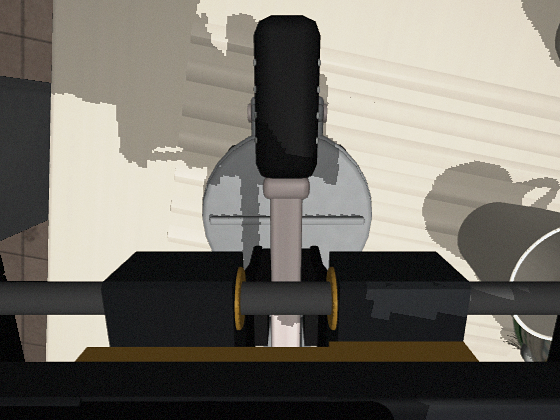

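View pics/t5c.png

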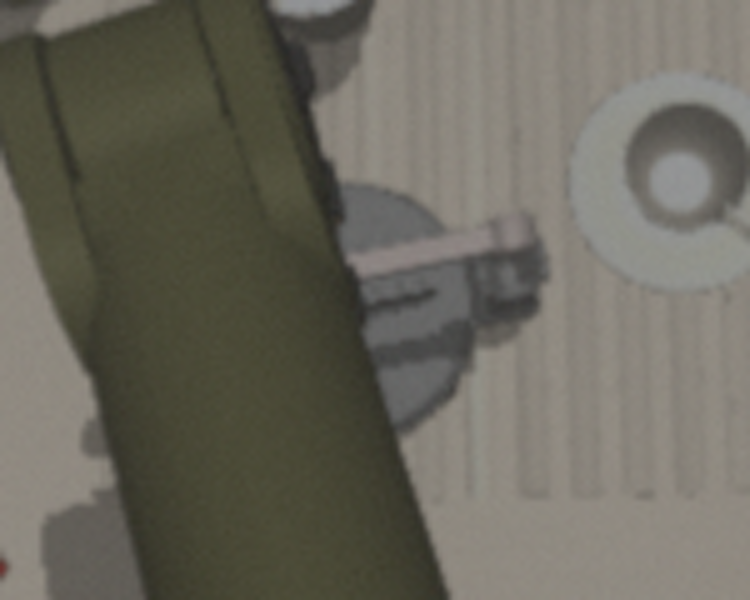

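```bash
python3 - <<'E'
from h import *
T,p=toolT(); t=ld("t5");w=ld("w5")
e=onz(t,cp(513,229,180,160,5),.190); d=T.T@(e-p); print(e,d)
for r,z in [(15,.012),(178,.02),(198,.02)]: print(r,T.T@(onz(w,(287,r),p[2]-.0198+z)-p))
F=np.array([.550,-.0245,0]);a=np.deg2rad(11.2);Y=np.array([-np.sin(a),np.cos(a),0])
g=F+Y*0.1135; print(g); go((g[0],g[1],.095),101.2);go((g[0],g[1],.065),101.2)
print(R.from_matrix(T).as_rotvec())
E
```

```text
[ 0.5493699  -0.02742453  0.19      ] [-0.11520716  0.00014894 -0.00579862]
15 [0.11201325 0.00061449 0.00766587]
178 [ 0.04828436  0.00086039 -0.00025846]
198 [ 0.03965099  0.00089686 -0.00024821]
[0.5279544  0.08683841 0.        ]
shift mm [ 1.2  1.  89.1] turn [-0.0011  0.0012 -0.0034]
shift mm [  1.2   1.1 119.1] turn [-0.0011  0.0012 -0.0034]
[ 1.99806495  2.42400892 -0.00248318]
```

```bash
python3 -m handwheel '[[1,1,40,0,0,-0.003,1],[1,1,70,0,0,-0.003,1],[1,1,83,0,0,-0.003,1],[1,1,83,0,0,-0.003,1],[1,1,83,0,0,-0.003,1]]' && python3 - <<'E'
from h import *
T,p=toolT();print(p)
for n in ["scene","top"]:
    cv2.imwrite(f"pics/{n}6.png",ctrl.get_image(n)[:,:,::-1])
a=cv2.imread("pics/scene6.png")[170:270,220:340];b=cv2.imread("pics/top6.png")[180:250,240:320]
a=cv2.resize(a,(600,500),interpolation=2);b=cv2.resize(b,(571,500),interpolation=2)
cv2.imwrite("pics/c6.png",cv2.resize(np.hstack([a,b]),(800,342)))
go((.5280,.0864,.065),101.2)
E
```

```text
time: 11.08
position: [0.5291, 0.0891, 0.1027]
tool_rot: [1.991, 2.428, 0.002]
ft_force: [0.5, 0.2, -3.1]
grip_width: 0.157
[0.52912407 0.08907004 0.10273695]
shift mm [-2.5 -1.7 37.7] turn [0.0023 0.0006 0.0022]
```

View pics/c6.png

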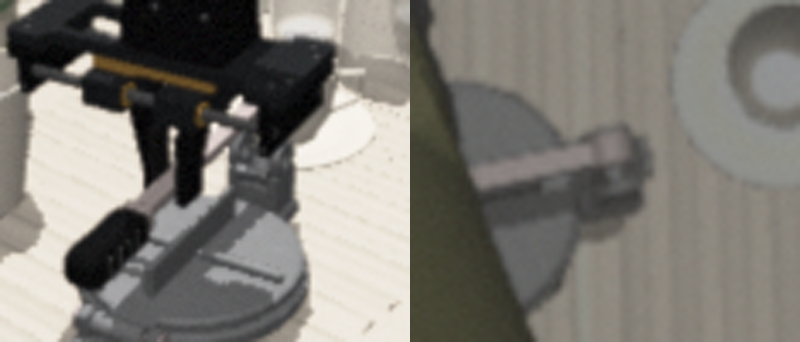

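```bash
cat >> h.py <<'E'
def avg(n=8,cam_="wrist"):
    ps=[];rs=[]
    for i in range(n):
        im=ctrl.get_image(cam_); s=ctrl.get_state(); ps.append(s['position']); rs.append(R.from_rotvec(s['tool_rot']))
    ps=np.array(ps); print("avg",ps.mean(0).round(4),"sd",ps.std(0).round(4))
    return R.concatenate(rs).mean().as_matrix(),ps.mean(0)
def go2(TP,P,yawdeg):
    T,p=TP; d=T.T@(np.array(P)-p)*1000; a=np.deg2rad(yawdeg)
    W=np.array([[np.cos(a),np.sin(a),0],[np.sin(a),-np.cos(a),0],[0,0,-1.]])
    print("shift",d.round(1),"turn",R.from_matrix(T.T@W).as_rotvec().round(4))
E
python3 - <<'E'
from h import *
tp=avg(8); go2(tp,(.5280,.0864,.065),101.2); go2(tp,(.5280,.0864,.08),101.2)
c=cam("wrist");cv2.imwrite("pics/w6.png",ctrl.get_image("wrist")[:,:,::-1]);np.savez("w6",K=c[0],p=c[1],M=c[2])
E
```

```text
avg [0.5284 0.0892 0.102 ] sd [0.0003 0.     0.0004]
shift [-2.7 -1.  37. ] turn [0.0009 0.0004 0.0026]
shift [-2.7 -1.  22. ] turn [0.0009 0.0004 0.0026]
```

View pics/w6.png

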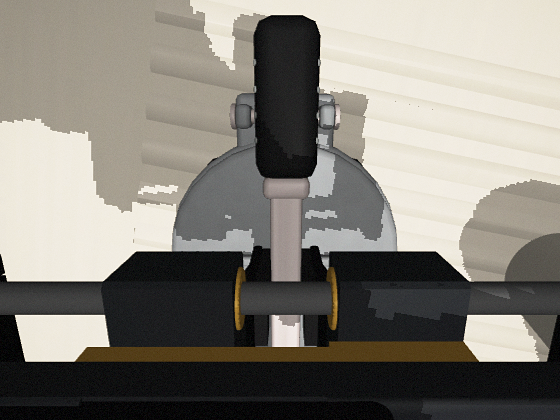

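```bash
python3 -m handwheel '[[-3,-1,0,0,0,0.0026,1],[-3,-1,12,0,0,0.0026,1],[-3,-1,20,0,0,0.0026,1],[-3,-1,26,0,0,0.0026,1],[-3,-1,30,0,0,0.0026,1],[-3,-1,33,0,0,0.0026,1],[-3,-1,33,0,0,0.0026,1]]' && python3 - <<'E'
from h import *
tp=avg(4);print(ctrl.get_state()['ft_force']); go2(tp,(.5280,.0864,.065),101.2)
for n in ["scene","top"]:
    cv2.imwrite(f"pics/{n}7.png",ctrl.get_image(n)[:,:,::-1])
a=cv2.imread("pics/scene7.png")[170:270,220:340];b=cv2.imread("pics/top7.png")[180:250,240:320]
a=cv2.resize(a,(600,500),interpolation=2);b=cv2.resize(b,(571,500),interpolation=2)
cv2.imwrite("pics/c7.png",cv2.resize(np.hstack([a,b]),(800,342)))
E
```

```text
time: 12.5
position: [0.5277, 0.0861, 0.0702]
tool_rot: [1.994, 2.427, -0.002]
ft_force: [-6.6, -2.6, 12.4]
grip_width: 0.156
avg [0.5277 0.0861 0.0702] sd [0. 0. 0.]
[-6.15341201 -1.82702289 11.08852278]
shift [0.2 0.3 5.2] turn [-0.0007  0.0013 -0.    ]
```

View pics/c7.png

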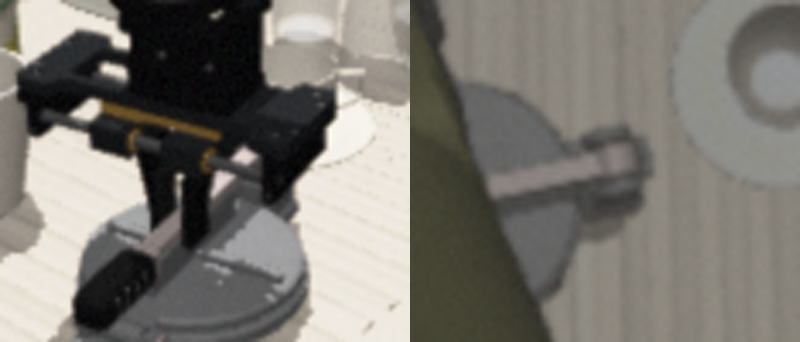

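```bash
python3 - <<'E'
from h import *
crop("pics/top7.png",255,195,305,235,14,"pics/t7z.png")
crop("pics/scene7.png",275,185,325,235,11,"pics/s7z.png")
E
```

```text
(no output)
```

View pics/t7z.png

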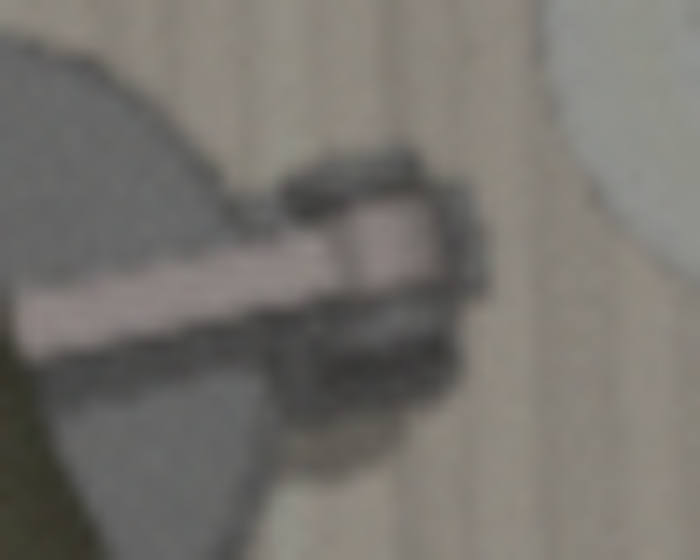

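View pics/s7z.png

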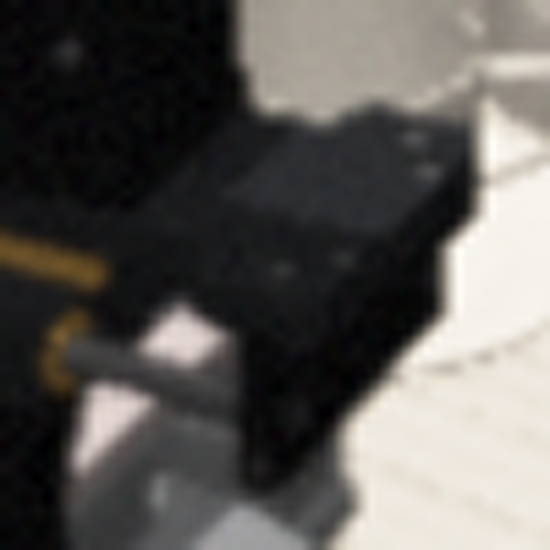

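```bash
python3 - <<'E'
from h import *
t=cam("top")
f=onz(t,cp(370,252,255,195,14),.070);e=onz(t,cp(395,245,255,195,14),.078)
print(f,e)
a=np.deg2rad(11.2);X=np.array([np.cos(a),np.sin(a),0]);Y=np.array([-np.sin(a),np.cos(a),0])
print((e-f)@X,(e-f)@Y)
# in top0
crop("pics/top0.png",255,195,305,235,14,"pics/t0z.png")
E
```

```text
[ 0.54879235 -0.0237664   0.07      ] [ 0.54892177 -0.02881772  0.078     ]
-0.000854182687487389 -0.004980254085061022
```

View pics/t0z.png

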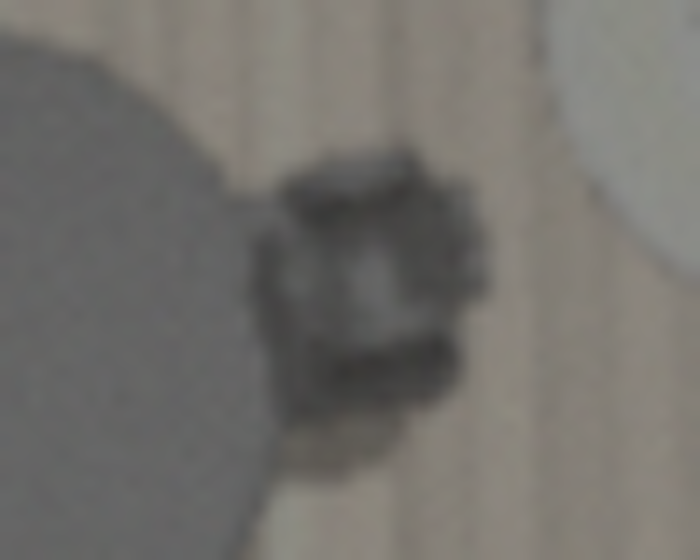

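```bash
python3 - <<'E'
from h import *
t=cam("top");S=cam("scene")
print(tri(t,cp(395,245,255,195,14),S,cp(185,335,275,185,11)))
s=ctrl.get_state();print(s['position'],s['ft_force'],s['torque'])
crop("pics/scene7.png",220,170,340,270,6.5,"pics/s7y.png")
for q in [(.5495,-.0245,.084),(.5489,-.0288,.084),(.5495,-.0245,.073)]: print(proj(S,q))
E
```

```text
(array([ 0.5579813 , -0.02510128,  0.05342048]), np.float64(0.013184458353668545))
[0.52769251 0.08612123 0.07024435] [-5.59896199 -1.18576641 10.99841792] [-0.18484175  1.274879    0.05883442]
[296.62170837 205.6188496 ]
[297.94661702 205.00146996]
[296.61886642 209.60316879]
```

View pics/s7y.png

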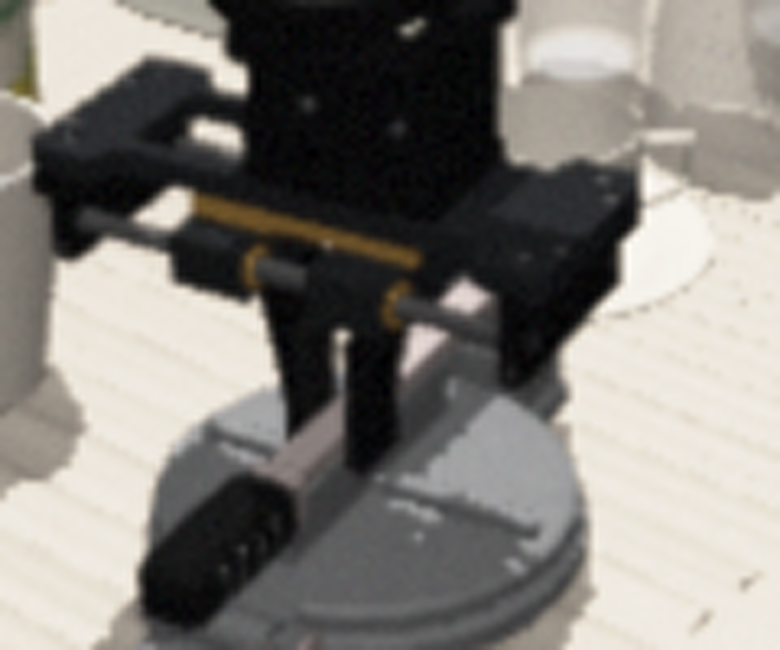

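```bash
python3 - <<'E'
from h import *
c=cam("wrist");np.savez("w7",K=c[0],p=c[1],M=c[2])
cv2.imwrite("pics/w7.png",ctrl.get_image("wrist")[:,:,::-1])
crop("pics/w7.png",150,0,430,210,2.8,"pics/w7a.png")
E
```

```text
(no output)
```

View pics/w7a.png

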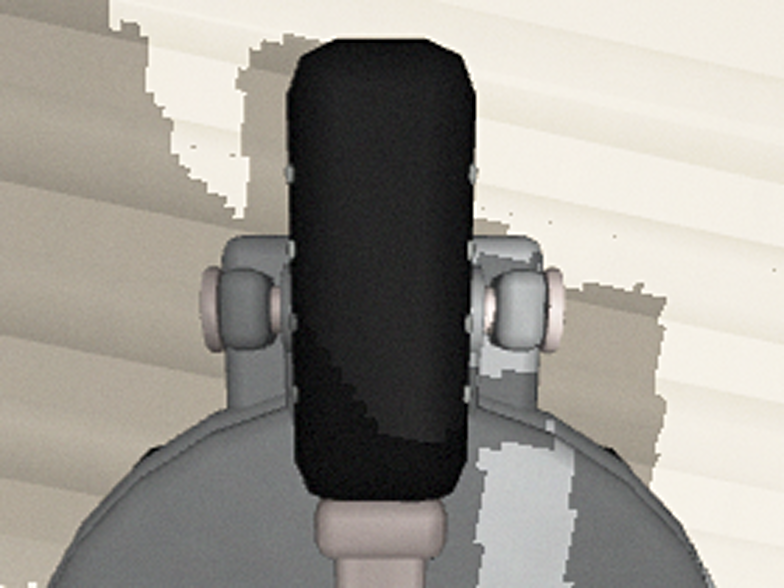

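```bash
python3 - <<'E'
from h import *
w=ld("w7");T,p=toolT()
h=onz(w,cp(384,310,150,0,2.8),.032); print("hinge tool",T.T@(h-p),h)
for r,z in [(42,.012),(499,.022)]: print("grip",T.T@(onz(w,cp(381,r,150,0,2.8),p[2]-.0198+z)-p))
# plate rim/ fork predicted
a=np.deg2rad(11.2);Y=np.array([-np.sin(a),np.cos(a),0]); print("fork pred",h-Y*.188)
print("grip width px", (475-288)/2.8)
E
```

```text
hinge tool [0.07538592 0.00099051 0.03814143] [0.51402466 0.16018485 0.032     ]
grip [0.11136653 0.00039661 0.00765712]
grip [ 0.04784102  0.00048937 -0.00226159]
fork pred [ 0.55054072 -0.02423472  0.032     ]
grip width px 66.78571428571429
```

```bash
python3 -m handwheel '[[0,0,-4,0,0,0,1],[0,0,-8,0,0,0,1],[0,0,-8,0,0,0,1]]' && python3 - <<'E'
from h import *
tp=avg(5);
s=ctrl.get_state();print(s['ft_force'],s['torque'],s['grip_width'])
c=cam("wrist");np.savez("w8",K=c[0],p=c[1],M=c[2])
cv2.imwrite("pics/w8.png",ctrl.get_image("wrist")[:,:,::-1])
cv2.imwrite("pics/top8.png",ctrl.get_image("top")[:,:,::-1])
crop("pics/top8.png",255,195,305,235,14,"pics/t8z.png")
E
```

```text
time: 13.22
position: [0.528, 0.0861, 0.0766]
tool_rot: [1.994, 2.427, 0.001]
ft_force: [-0.6, 0.7, -2.3]
grip_width: 0.153
avg [0.5276 0.086  0.0762] sd [0.0001 0.     0.0001]
[-6.63974230e-02  1.59298170e-03 -2.85249946e+00] [-0.01693751 -0.14017513  0.007188  ] 0.15812682466480163
```

View pics/t8z.png

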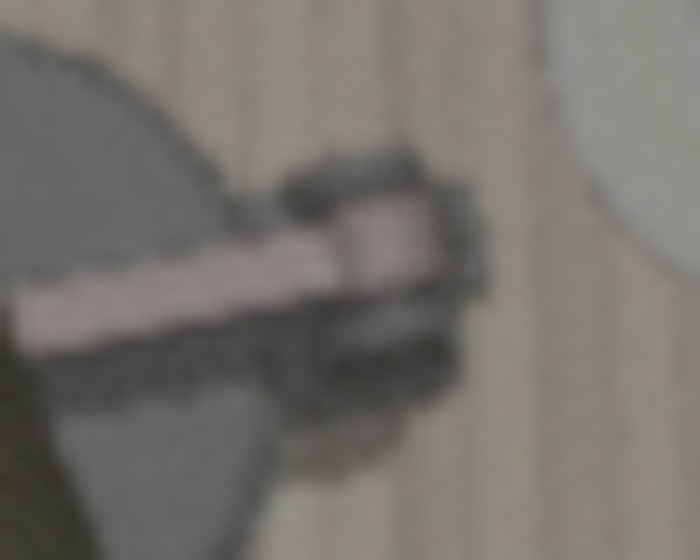

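```bash
python3 - <<'E'
from h import *
S=cam("scene");p=np.array([.5277,.0861,.0702])
a=np.deg2rad(101.2);T=np.array([[np.cos(a),np.sin(a),0],[np.sin(a),-np.cos(a),0],[0,0,-1.]])
im=cv2.imread("pics/scene7.png")[170:270,220:340]
im=cv2.resize(im,None,fx=6.5,fy=6.5,interpolation=cv2.INTER_NEAREST)
def P(t): 
    q=proj(S,p+T@np.array(t)); return tuple(int(v) for v in ((q-[220,170]+.5)*6.5-.5))
for zz,col in [(.0088,(0,255,0)),(.0135,(0,0,255)),(-.0012,(255,0,0))]:
    cv2.line(im,P((-.11,-.007,zz)),P((.04,-.007,zz)),col,1)
for y in (-.007,-.022):
  for x in (-.0095,.0095): cv2.circle(im,P((x,y,.014)),3,(255,0,255),-1)
cv2.imwrite("pics/s7p.png",im)
E
```

```text
(no output)
```

View pics/s7p.png

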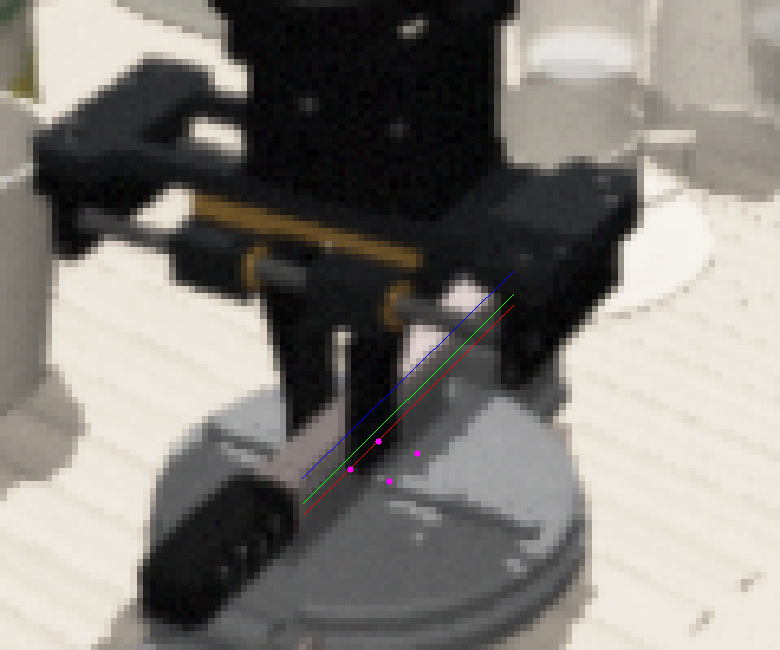

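```bash
python3 -m handwheel '[[0.5,0,3,0,0,0,1],[0.5,0,5.5,0,0,0,1],[0.5,0,5.5,0,0,0,1],[0.5,0,5.5,0,0,0,0.6],[0.5,0,5.5,0,0,0,0.3],[0.5,0,5.5,0,0,0,0.3],[0.5,0,5.5,0,0,0,0.3]]' && python3 - <<'E'
from h import *
tp=avg(3);
s=ctrl.get_state();print(s['ft_force'],s['torque'],s['grip_width'])
for n in ["scene","wrist","top"]:
    c=cam(n);np.savez(n[0]+"9",K=c[0],p=c[1],M=c[2])
    cv2.imwrite(f"pics/{n}9.png",ctrl.get_image(n)[:,:,::-1])
crop("pics/scene9.png",220,170,340,270,6.5,"pics/s9c.png")
crop("pics/wrist9.png",150,0,430,210,2.8,"pics/w9a.png")
E
```

```text
time: 14.45
position: [0.5277, 0.0866, 0.071]
tool_rot: [1.994, 2.427, 0.0]
ft_force: [-0.8, -1.1, 0.1]
grip_width: 0.342
avg [0.5276 0.0865 0.071 ] sd [0. 0. 0.]
[-0.05095064  0.61155992  0.76633082] [ 0.01813778 -0.1168248   0.00973836] 0.3470100503658016
```

View pics/s9c.png

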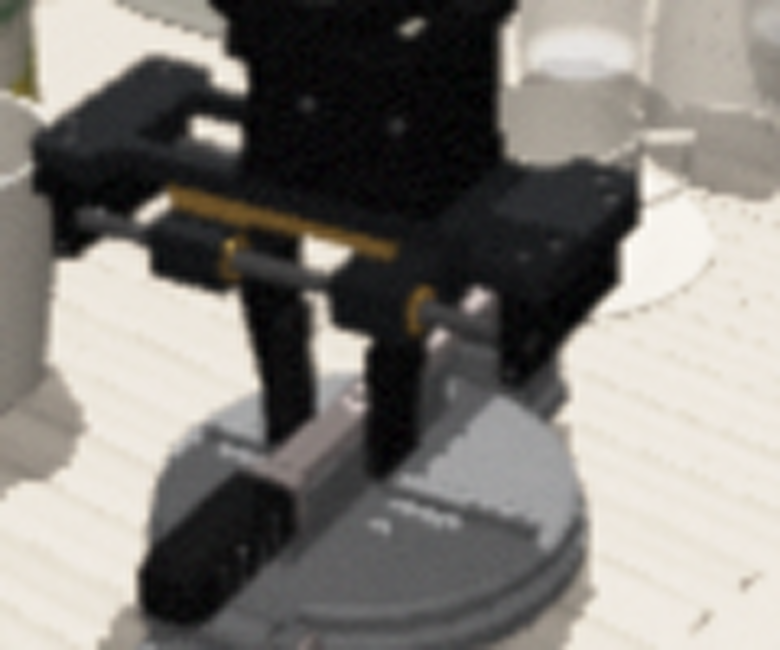

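View pics/w9a.png

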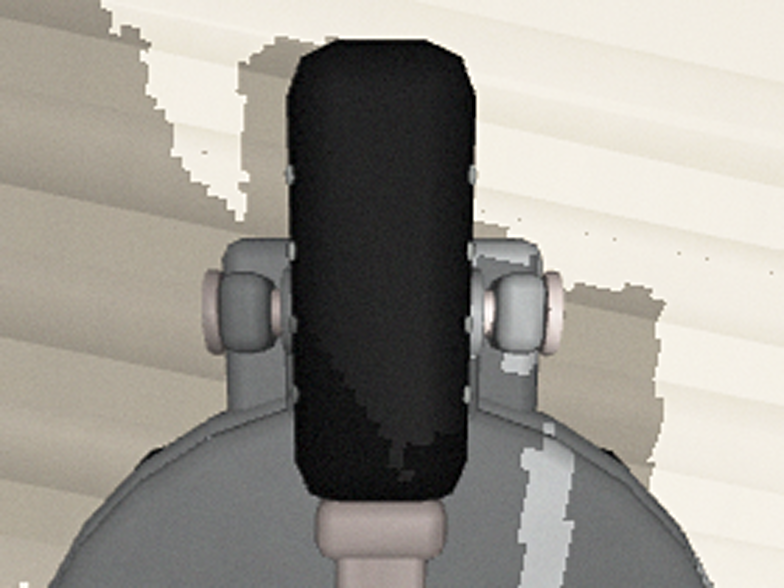

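```bash
python3 -c "
from h import *
go((0.478,-0.0385,0.22),11.2)"; python3 -m handwheel '[[0,0,-20,0,0,0,0.3],[0,0,-60,0,0,0,0.3],[0,0,-120,0,0,0,0.3],[-60,-35,-150,0,0,0.3,0.3],[-113,-73,-150,0,0,0.5,0.3],[-113,-73,-150,0,0,0.7,0.3],[-113,-73,-150,0,0,1.57,0.3],[-113,-73,-150,0,0,1.57,0.3],[-113,-73,-150,0,0,1.57,0.3],[-113,-73,-150,0,0,1.57,0.3],[-113,-73,-150,0,0,1.57,0.3],[-113,-73,-150,0,0,1.57,0.3]]' && python3 - <<'E'
from h import *
tp=avg(2)
for n in ["wrist","scene"]:
    c=cam(n);np.savez(n[0]+"10",K=c[0],p=c[1],M=c[2])
    cv2.imwrite(f"pics/{n}10.png",ctrl.get_image(n)[:,:,::-1])
crop("pics/wrist10.png",80,0,360,200,2.8,"pics/w10a.png")
crop("pics/scene10.png",220,170,340,270,6.5,"pics/s10c.png")
E
```

```text
shift mm [-113.1  -72.9 -149.1] turn [0.0000e+00 1.0000e-04 1.5708e+00]
time: 16.25
position: [0.4782, -0.0381, 0.2224]
tool_rot: [3.126, 0.304, 0.002]
ft_force: [-0.3, -0.5, -1.1]
grip_width: 0.352
avg [ 0.4782 -0.0381  0.2223] sd [0. 0. 0.]
```

View pics/w10a.png

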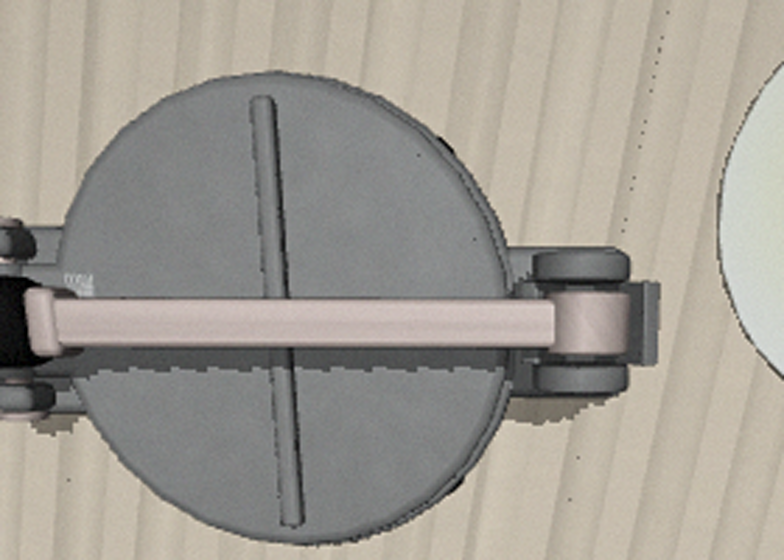

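View pics/s10c.png

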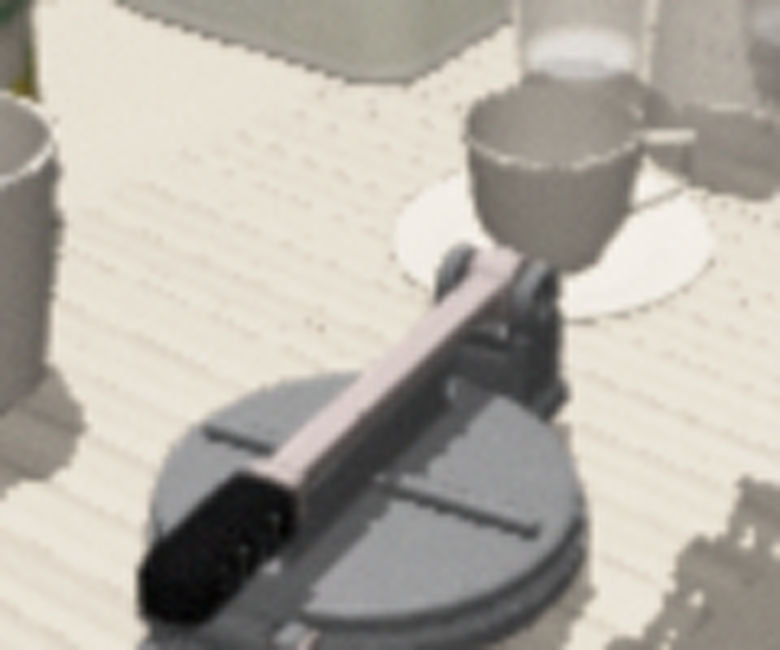

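```bash
python3 - <<'E'
from h import *
crop("pics/wrist10.png",250,80,325,150,8,"pics/w10b.png")
crop("pics/scene10.png",275,200,315,240,14,"pics/s10d.png")
E
```

View pics/w10b.png

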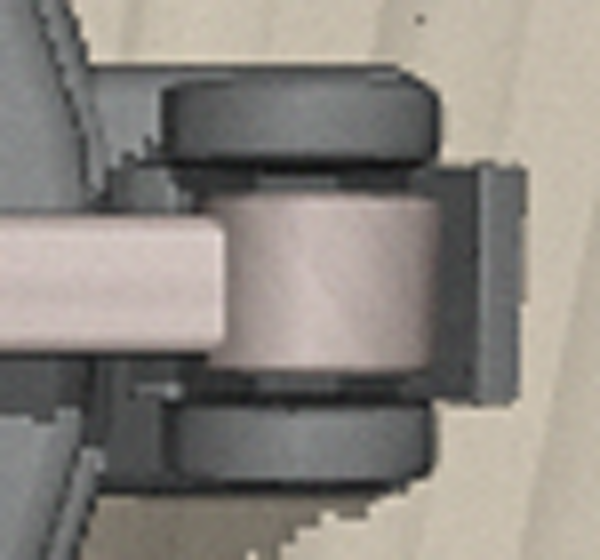

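View pics/s10d.png

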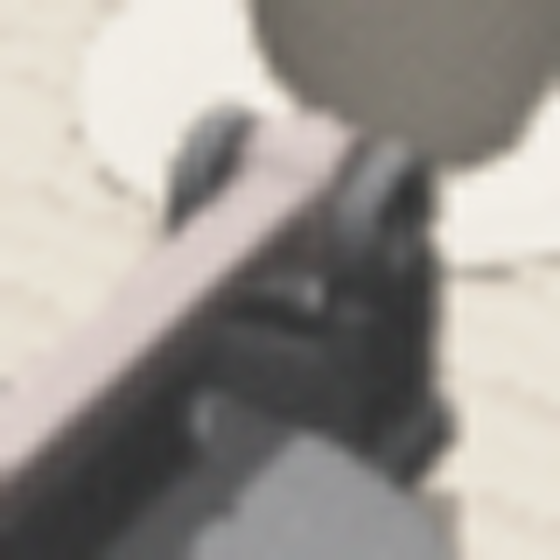

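```bash
python3 -c "
from h import *
go((0.394,0.288,0.14),36.6)"
```

```text
shift mm [ -18.4 -336.5   81.6] turn [ 0.0009 -0.0008 -0.4408]
```

```bash
python3 -m handwheel '[[-18,-336,0,0,0,-0.44,0],[-18,-336,0,0,0,-0.44,0],[-18,-336,0,0,0,-0.44,0],[-18,-336,0,0,0,-0.44,0],[-18,-336,82,0,0,-0.44,0],[-18,-336,82,0,0,-0.44,0],[-18,-336,82,0,0,-0.44,0],[-18,-336,82,0,0,-0.44,0],[-18,-336,82,0,0,-0.44,0]]' && python3 - <<'E'
from h import *
tp=avg(2)
for n in ["wrist"]:
    c=cam(n);np.savez(n[0]+"11",K=c[0],p=c[1],M=c[2])
    cv2.imwrite(f"pics/{n}11.png",ctrl.get_image(n)[:,:,::-1])
crop("pics/wrist11.png",220,60,360,260,3,"pics/w11a.png")
E
```

```text
time: 17.58
position: [0.3964, 0.2866, 0.1402]
tool_rot: [2.984, 0.979, 0.004]
ft_force: [-1.1, 0.6, -0.8]
grip_width: 0.498
avg [0.3962 0.2866 0.1401] sd [0.0001 0.     0.0001]
```

View pics/w11a.png

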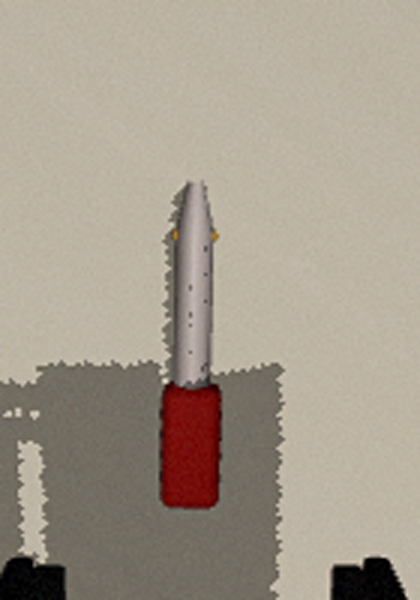

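```bash
python3 - <<'E'
from h import *
w=ld("w11");T,p=toolT()
f=lambda x,y,z:onz(w,cp(x,y,220,60,3),z)
n,s,g,r=f(196,182,.007),f(192,384,.008),f(190,446,.014),f(189.5,507,.009)
for q in (n,s,g,r): print(q,T.T@(q-p))
ang=lambda a,b:np.degrees(np.arctan2(*(b-a)[1::-1]))
print(ang(s,n),ang(r,n),ang(r,s),np.linalg.norm(n-s),np.linalg.norm(r-s))
E
```

```text
[0.45143945 0.32848322 0.007     ] [ 0.06925205 -0.00099474  0.13296617]
[0.40862376 0.29828734 0.008     ] [ 0.01687152 -0.00203379  0.13188261]
[0.39574901 0.289454   0.014     ] [ 0.00127558 -0.00253402  0.12585735]
[0.380612   0.27855335 0.009     ] [-0.01738475 -0.00273015  0.13082793]
35.19350434377834 35.18195093492784 35.164285324937325 0.052402040584395286 0.034279579449368436
```

```bash
python3 - <<'E'
from h import *
tp=avg(2); go2(tp,(.3947,.2885,.0165),35.18)
E
```

```text
avg [0.3956 0.2869 0.1396] sd [0.0001 0.0001 0.0001]
shift [ 1.000e-01 -2.000e+00  1.231e+02] turn [ 0.0015 -0.0012  0.0206]
```

```bash
python3 -m handwheel '[[0,-2,55,0,0,0.02,0],[0,-2,95,0,0,0.02,0],[0,-2,115,0,0,0.02,0],[0,-2,123,0,0,0.02,0],[0,-2,123,0,0,0.02,0],[0,-2,123,0,0,0.02,1],[0,-2,123,0,0,0.02,1],[0,-2,123,0,0,0.02,1],[0,-2,123,0,0,0.02,1],[0,-2,123,0,0,0.02,1]]' 30 && python3 - <<'E'
from h import *
tp=avg(3,"top");print(ctrl.get_state()['ft_force'])
F=np.array([.5503,-.0243,0]);a=np.deg2rad(11.2);X=np.array([np.cos(a),np.sin(a),0])
g=F-X*(.020+.017+.065)
print(g); go2(tp,(g[0],g[1],.12),11.2)
E
```

```text
time: 19.08
position: [0.3939, 0.2891, 0.0163]
tool_rot: [2.993, 0.952, 0.001]
ft_force: [-0.3, -1.3, 3.7]
grip_width: 0.178
avg [0.3939 0.2891 0.0163] sd [0. 0. 0.]
[-0.03000999 -1.64700269  6.20294827]
[ 0.45024257 -0.0441119   0.        ]
shift [-146.6  304.6 -103.6] turn [ 6.000e-04 -4.000e-04  4.206e-01]
```

```bash
python3 -m handwheel '[[0,0,-40,0,0,0,1],[0,0,-100,0,0,0,1],[-40,50,-105,0,0,0.1,1],[-65,110,-105,0,0,0.2,1],[-90,170,-105,0,0,0.3,1],[-115,230,-105,0,0,0.42,1],[-146,290,-105,0,0,0.42,1],[-146,304,-105,0,0,0.42,1],[-146,304,-105,0,0,0.42,1],[-146,304,-105,0,0,0.42,1]]' && python3 - <<'E'
from h import *
tp=avg(3)
for n in ["scene","wrist"]:
    c=cam(n);np.savez(n[0]+"12",K=c[0],p=c[1],M=c[2])
    cv2.imwrite(f"pics/{n}12.png",ctrl.get_image(n)[:,:,::-1])
crop("pics/scene12.png",230,150,370,270,5.6,"pics/s12c.png")
go2(tp,(.45024,-.0441,.0675),11.2)
E
```

```text
time: 20.48
position: [0.4499, -0.0413, 0.1206]
tool_rot: [-3.125, -0.311, 0.001]
ft_force: [-0.1, 0.4, -0.6]
grip_width: 0.172
avg [ 0.4499 -0.0413  0.1208] sd [0.     0.0002 0.0001]
shift [-0.2  2.8 53.3] turn [-0.0004  0.0003  0.0039]
```

View pics/s12c.png

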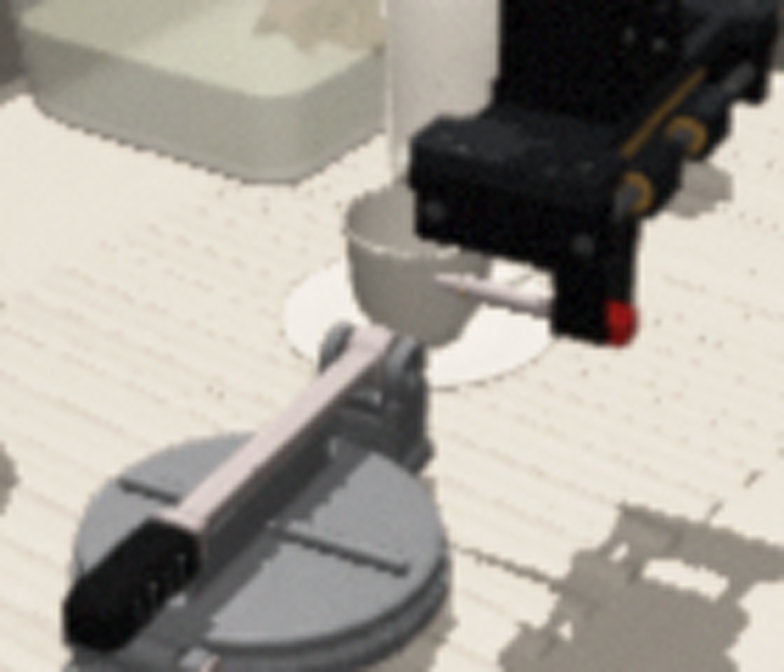

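View pics/wrist12.png

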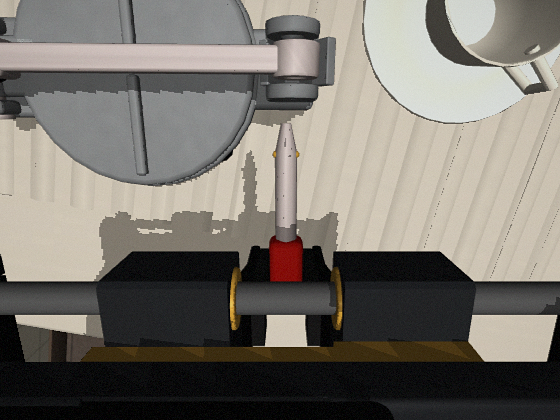

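```bash
python3 -m handwheel '[[0,3,20,0,0,0.004,1],[0,3,40,0,0,0.004,1],[0,3,53,0,0,0.004,1],[0,3,53,0,0,0.004,1],[0,3,53,0,0,0.004,1],[0,3,53,0,0,0.004,1]]' && python3 - <<'E'
from h import *
tp=avg(4)
for n in ["scene","wrist"]:
    c=cam(n);np.savez(n[0]+"13",K=c[0],p=c[1],M=c[2])
    cv2.imwrite(f"pics/{n}13.png",ctrl.get_image(n)[:,:,::-1])
crop("pics/scene13.png",275,190,345,250,11,"pics/s13c.png")
crop("pics/wrist13.png",220,0,360,260,3,"pics/w13c.png")
go2(tp,(.45024,-.0441,.0675),11.2)
E
```

```text
time: 21.48
position: [0.4513, -0.0463, 0.0687]
tool_rot: [3.126, 0.301, 0.002]
ft_force: [-0.3, -0.8, -1.0]
grip_width: 0.178
avg [ 0.4511 -0.0464  0.0684] sd [0.0001 0.     0.0001]
shift [-0.4 -2.4  0.9] turn [ 0.0007 -0.0008 -0.0033]
```

View pics/s13c.png

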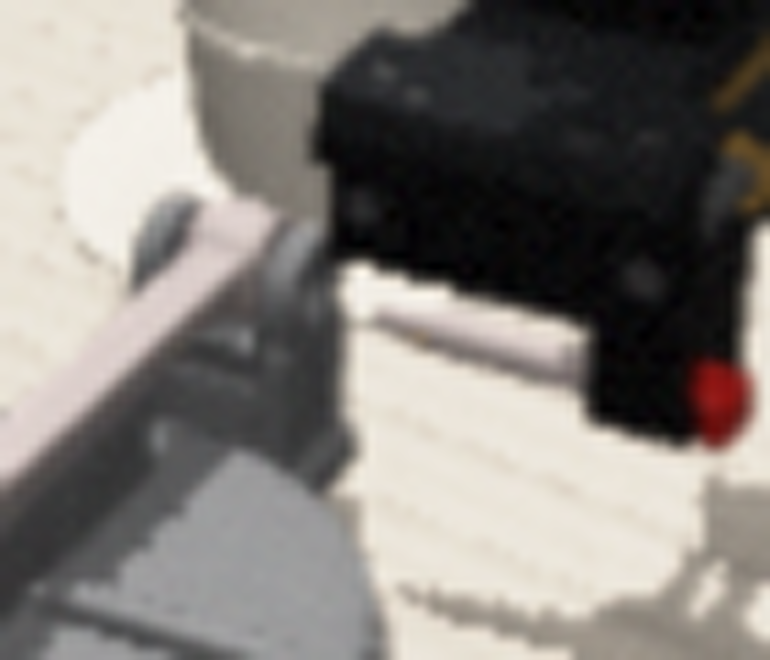

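View pics/w13c.png

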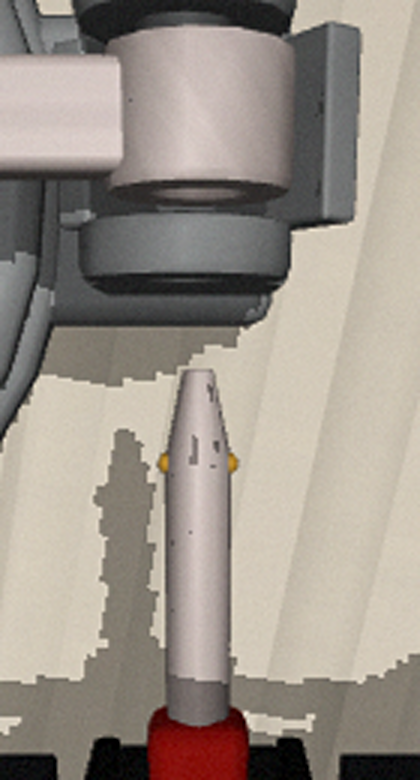

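```bash
python3 - <<'E'
from h import *
w=ld("w13");S=cam("scene")
print("ear crown",tri(w,cp(186,238,220,0,3),S,cp(308,222,275,190,11)))
print("shank mid", tri(w,cp(197.5,560,220,0,3),S,cp(480,342,275,190,11)))
F=np.array([.5503,-.0243,.073]);a=np.deg2rad(11.2);X=np.array([np.cos(a),np.sin(a),0])
for q in (F-X*.016,F-X*.016-[0,0,.015],F-X*.02-[0,0,.015]): 
    q=proj(S,q); print(((q-[275,190]+.5)*11-.5).round())
T,p=toolT()
for x in (.02,.04,.07): 
    q=proj(S,p+T@np.array([x,0,.0095])); print(((q-[275,190]+.5)*11-.5).round())
E
```

```text
ear crown (array([ 0.53421931, -0.02780021,  0.07676947]), np.float64(0.00020189242154312117))
shank mid (array([ 0.49243393, -0.03668393,  0.05852042]), np.float64(0.00268423471673568))
[305. 237.]
[304. 296.]
[321. 301.]
[586. 364.]
[501. 340.]
[375. 306.]
```

```bash
python3 - <<'E'
from h import *
im=cv2.imread("pics/scene13.png")[200:245,280:320]
im=cv2.resize(im,None,fx=16,fy=16,interpolation=cv2.INTER_NEAREST)
S=cam("scene")
a=np.deg2rad(11.2);X=np.array([np.cos(a),np.sin(a),0]);Y=np.array([-np.sin(a),np.cos(a),0])
th=np.linspace(0,2*np.pi,73)
for dz,col in [(0,(0,255,0)),(.0045,(0,0,255))]:
  F=np.array([.5503,-.0243,.058+dz])
  pts=[((proj(S,F-X*.020+Y*.015*np.cos(t)+np.array([0,0,.015*np.sin(t)]))-[280,200]+.5)*16-.5) for t in th]
  cv2.polylines(im,[np.int32(pts)],True,col,1)
cv2.imwrite("pics/s13e.png",im)
E
```

```text
(no output)
```

View pics/s13e.png

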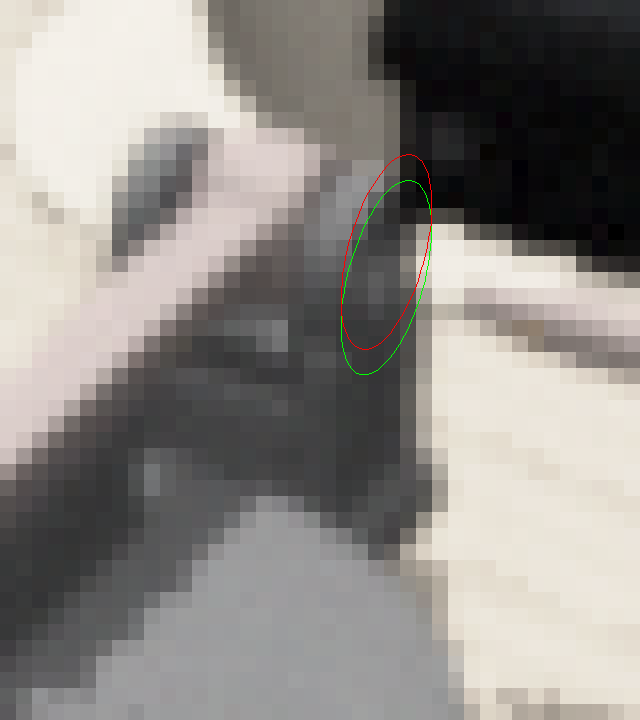

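```bash
python3 -m handwheel '[[0,-1.8,-1.6,0,0,-0.003,1],[0,-1.8,-1.6,0,0,-0.003,1],[5,-1.8,-1.6,0,0,-0.003,1],[10,-1.8,-1.6,0,0,-0.003,1],[14,-1.8,-1.6,0,0,-0.003,1],[17,-1.8,-1.6,0,0,-0.003,1],[20,-1.8,-1.6,0,0,-0.003,1],[20,-1.8,-1.6,0,0,-0.003,1]]' && python3 - <<'E'
from h import *
tp=avg(3)
s=ctrl.get_state();print(s['ft_force'],s['torque'])
for n in ["scene","wrist"]:
    c=cam(n);np.savez(n[0]+"14",K=c[0],p=c[1],M=c[2])
    cv2.imwrite(f"pics/{n}14.png",ctrl.get_image(n)[:,:,::-1])
crop("pics/scene14.png",275,190,345,250,11,"pics/s14c.png")
crop("pics/wrist14.png",220,0,360,260,3,"pics/w14c.png")
E
```

```text
time: 22.78
position: [0.4702, -0.0405, 0.0695]
tool_rot: [-3.126, -0.306, -0.0]
ft_force: [0.6, 0.3, -0.1]
grip_width: 0.179
avg [ 0.4699 -0.0406  0.0695] sd [0.0001 0.     0.    ]
[ 0.01310489  0.40240331 -1.20861492] [ 0.00099616 -0.00289942  0.01713269]
```

View pics/s14c.png

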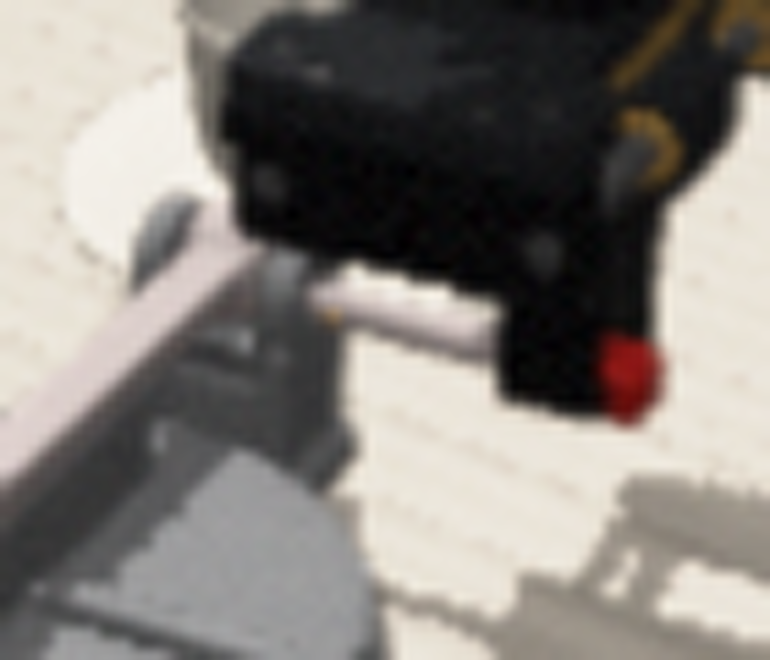

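View pics/w14c.png

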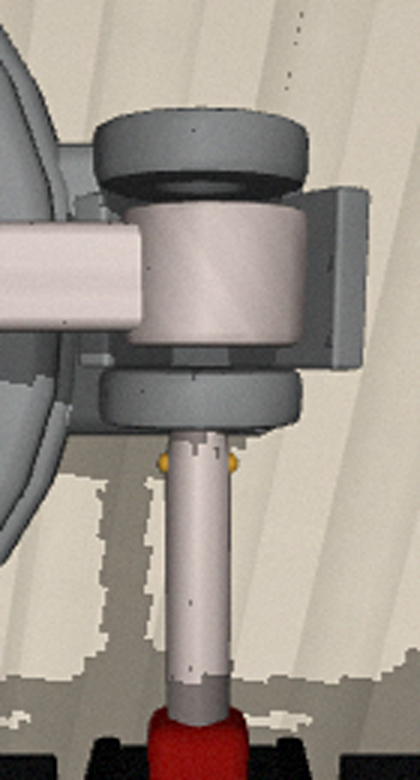

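```bash
python3 -m handwheel '[[0,0.7,0,0,0,0,1],[4,0.7,0,0,0,0,1],[8,0.7,0,0,0,0,1],[12,0.7,0,0,0,0,1],[15,0.7,0,0,0,0,1]]' && python3 -c "
from h import *
tp=avg(2);s=ctrl.get_state();print(s['ft_force'],s['torque'])"
```

```text
time: 23.65
position: [0.485, -0.0384, 0.0695]
tool_rot: [3.127, 0.306, -0.001]
ft_force: [-0.7, -0.7, 0.2]
grip_width: 0.179
avg [ 0.4853 -0.0383  0.0696] sd [0.0001 0.     0.    ]
[ 0.48012049 -0.25824184  0.01493575] [-0.11099152 -0.01454952 -0.00528208]
```

```bash
python3 -m handwheel '[[3,0,0,0,0,0,1],[6,0,0,0,0,0,1],[9,0,0,0,0,0,1],[12,0,0,0,0,0,1],[12,0,0,0,0,0,1]]' && python3 - <<'E'
from h import *
tp=avg(2)
s=ctrl.get_state();print(s['ft_force'],s['torque'])
for n in ["wrist"]:
    cv2.imwrite(f"pics/{n}15.png",ctrl.get_image(n)[:,:,::-1])
crop("pics/wrist15.png",220,0,360,260,3,"pics/w15c.png")
E
```

```text
time: 24.38
position: [0.4972, -0.036, 0.0697]
tool_rot: [-3.127, -0.306, -0.001]
ft_force: [-0.6, -0.8, 1.9]
grip_width: 0.177
avg [ 0.4971 -0.036   0.0697] sd [0. 0. 0.]
[0.4238389  0.47469143 0.63940152] [-0.13889387 -0.07409303 -0.03751014]
```

View pics/w15c.png

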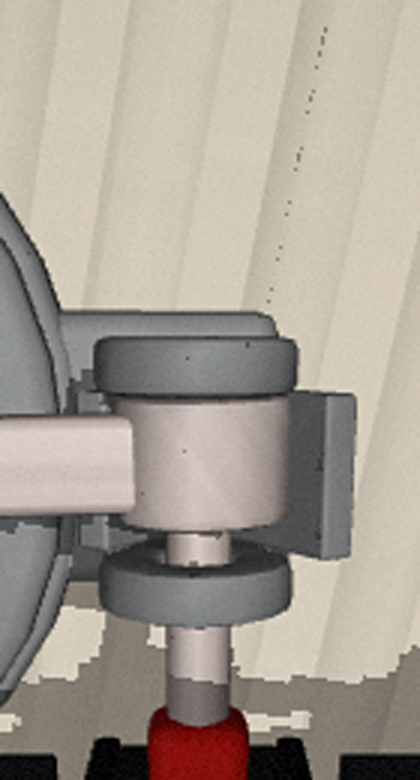

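```bash
python3 -m handwheel '[[3,0,0,0,0,0,1],[6,0,0,0,0,0,1],[9,0,0,0,0,0,1],[12,0,0,0,0,0,1],[12,0,0,0,0,0,1]]' && python3 - <<'E'
from h import *
tp=avg(2)
s=ctrl.get_state();print(s['ft_force'],s['torque'])
for n in ["wrist"]:
    cv2.imwrite(f"pics/{n}16.png",ctrl.get_image(n)[:,:,::-1])
crop("pics/wrist16.png",220,60,360,260,3,"pics/w16c.png")
E
```

```text
time: 25.15
position: [0.5089, -0.0337, 0.0696]
tool_rot: [-3.127, -0.306, -0.001]
ft_force: [-0.8, -1.8, 2.1]
grip_width: 0.181
avg [ 0.5088 -0.0337  0.0696] sd [0. 0. 0.]
[-0.13081899 -0.37195648  1.72174832] [-0.23517299  0.05592711 -0.04499766]
```

View pics/w16c.png

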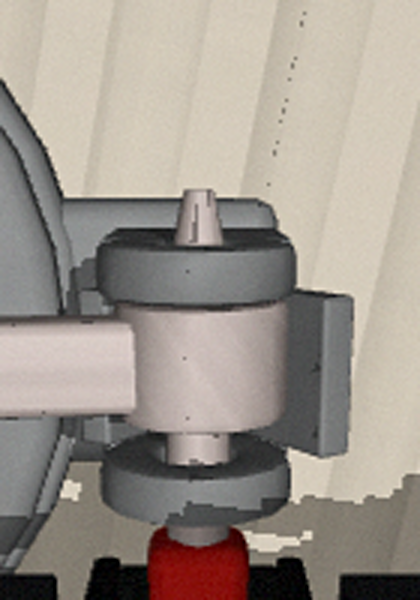

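```bash
python3 -m handwheel '[[2,0,0,0,0,0,1],[4,0,0,0,0,0,1],[5,0,0,0,0,0,1],[6,0,0,0,0,0,1],[7,0,0,0,0,0,1],[7,0,0,0,0,0,1]]' && python3 - <<'E'
from h import *
tp=avg(2)
s=ctrl.get_state();print(s['ft_force'],s['torque'])
for n in ["wrist"]:
    cv2.imwrite(f"pics/{n}17.png",ctrl.get_image(n)[:,:,::-1])
crop("pics/wrist17.png",220,60,360,260,3,"pics/w17c.png")
E
```

```text
time: 26.05
position: [0.5144, -0.0326, 0.0694]
tool_rot: [3.126, 0.306, -0.003]
ft_force: [-5.4, -2.3, 5.6]
grip_width: 0.179
avg [ 0.5144 -0.0326  0.0694] sd [0. 0. 0.]
[-5.26447799 -1.61022404  5.05182725] [-0.42805587  0.98242716 -0.00596137]
```

View pics/w17c.png

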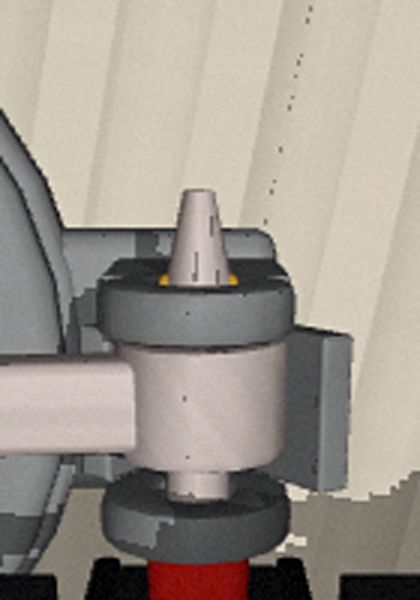

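```bash
python3 -m handwheel '[[1.5,0,0,0,0,0,1],[1.5,0,0,0,0,0,1],[1.5,0,0,0,0,0,1]]' && python3 - <<'E'
from h import *
tp=avg(2)
s=ctrl.get_state();print(s['ft_force'],s['torque'])
E
```

```text
time: 26.58
position: [0.5145, -0.0326, 0.0693]
tool_rot: [3.126, 0.306, -0.008]
ft_force: [-8.8, -2.4, 9.0]
grip_width: 0.178
avg [ 0.5145 -0.0326  0.0693] sd [0. 0. 0.]
[-9.42299411 -2.43735659  9.01988976] [-0.43396497  1.83051566  0.0223733 ]
```

```bash
python3 -m handwheel '[[-1.5,0,0,0,0,0,1],[-1.5,0,0,0,0,0,0.4],[-1.5,0,0,0,0,0,0.2],[-1.5,0,0,0,0,0,0.2],[-1.5,0,0,0,0,0,0.2],[-1.5,0,-30,0,0,0,0.2],[-1.5,0,-80,0,0,0,0.2],[-40,0,-150,0,0,0,0.2],[-40,0,-150,0,0,0,0.2],[-40,0,-150,0,0,0,0.2]]' && python3 - <<'E'
from h import *
tp=avg(2)
s=ctrl.get_state();print(s['ft_force'],s['grip_width'])
for n in ["wrist","scene","top"]:
    c=cam(n);np.savez(n[0]+"18",K=c[0],p=c[1],M=c[2])
    cv2.imwrite(f"pics/{n}18.png",ctrl.get_image(n)[:,:,::-1])
crop("pics/wrist18.png",230,40,350,160,5,"pics/w18c.png")
crop("pics/scene18.png",160,80,420,300,2.7,"pics/s18c.png")
crop("pics/scene18.png",270,190,330,250,10,"pics/s18d.png")
E
```

```text
time: 27.92
position: [0.4781, -0.0403, 0.2209]
tool_rot: [3.124, 0.304, 0.005]
ft_force: [0.2, 0.3, -0.4]
grip_width: 0.402
avg [ 0.4775 -0.04    0.2192] sd [0.0002 0.0001 0.0004]
[ 0.30085936 -1.19133925 -0.47391445] 0.4020091754560385
```

View pics/w18c.png

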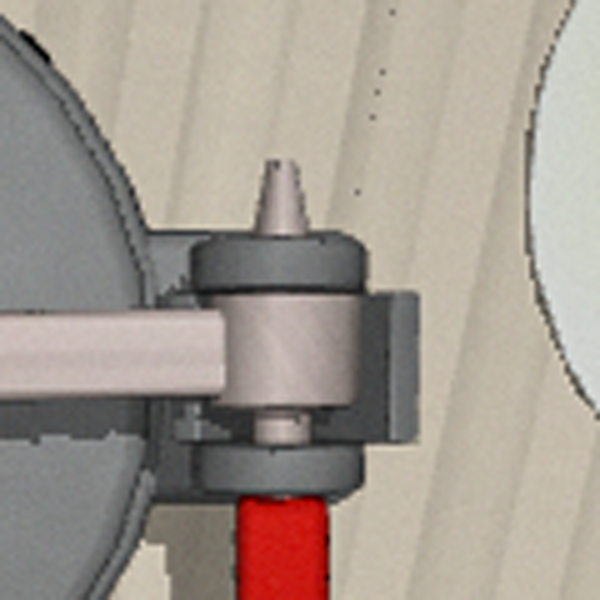

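View pics/s18c.png

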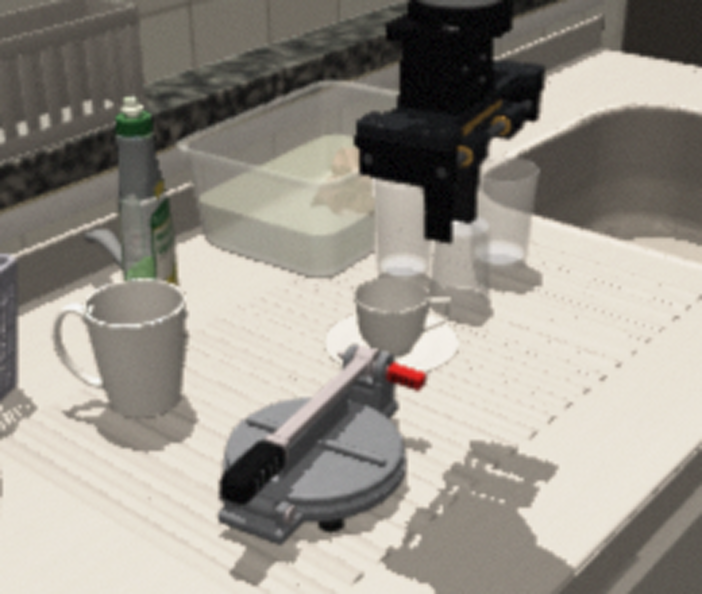

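View pics/s18d.png

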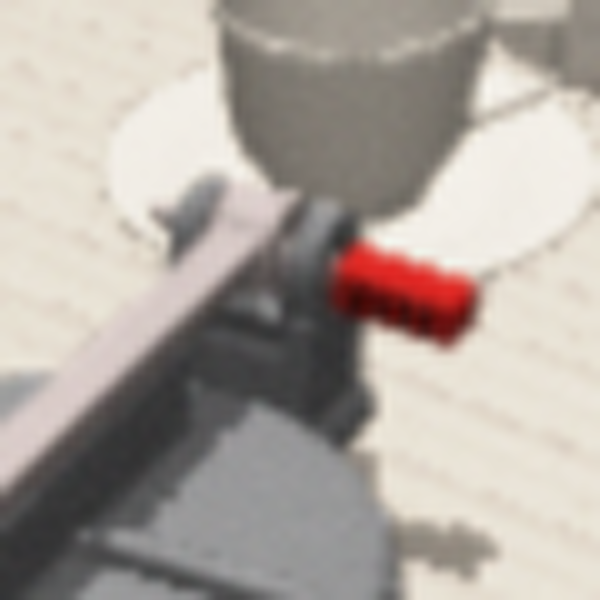

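```bash
python3 - <<'E'
from h import *
w=ld("w18");a=np.deg2rad(11.2);X=np.array([np.cos(a),np.sin(a),0]);Y=np.array([-np.sin(a),np.cos(a),0])
f=lambda x,y,z:onz(w,cp(x,y,230,40,5),z)
F=(f(278,265,.074)+f(278,470,.074))/2
for z in (.058,.061):
    n=f(281,160,z);print(F,(n-F)@X,(n-F)@Y)
r=f(282,499,.068);print((r-F)@X)
# bystanders: compare top0 / top18 
A=cv2.imread("pics/top0.png").astype(int);B=cv2.imread("pics/top18.png").astype(int)
d=(np.abs(A-B).max(2)>40).astype(np.uint8)*255;cv2.imwrite("pics/diff.png",d)
crop("pics/wrist18.png",60,0,360,215,2.6,"pics/w18e.png")
E
```

```text
[ 0.54948774 -0.02420113  0.074     ] 0.03286230784070458 -0.0004259660217127682
[ 0.54948774 -0.02420113  0.074     ] 0.03253211842770377 -0.0004290947557905014
-0.02069386324701634
```

View pics/diff.png

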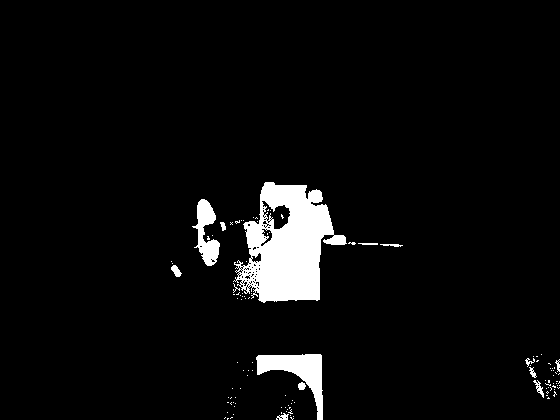

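View pics/w18e.png

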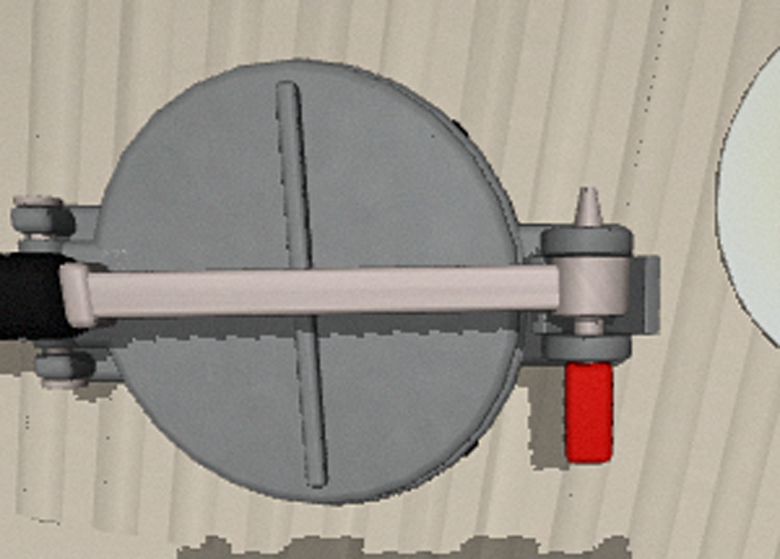

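```bash
python3 -c "
from bench import ctrl
print(ctrl.close_job())"
```

```text
the job is handed in; nothing more can be done
None
```

I shut the top plate, laid the lever's eye in the fork with its bar on the plate's rib, and let go of it. I then pushed the lock pin through the ear, the eye and the far ear, and handed the job in at about 28 s of the 64 s allowed.

**Last checks that passed:**
- **Pin:** the nose stands 32.5–32.9 mm past the fork's centre, against 33 mm when fully in. The red grip is against the ear within my measuring error. During the last push the force rose to about 9 N and the pin moved no further.
- **Bystanders:** comparing the first and last pictures from the top camera shows no change at the glasses, mug or bottle.
- **Robot:** the open gripper stood clear of everything, about 0.2 m up.

**Small things that differed or remain:**
- The lever met the rib about 5 mm higher than I had worked out. The fork also looked 3–4 mm higher than the stated height. I set the pin about 2 mm higher to suit, and it went in without notable force.
- The eye sat about 2 mm off the fork's centre before pinning.
- The pin then slid the eye against the far ear, so the lever now lies about 1–2° off straight along the rib.

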